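Heft the stone models and load the wet ones into the drying drawer

ROBOT

A 6-joint arm with a two-finger parallel gripper is mounted at the origin on the work surface. World frame = base frame: x ahead of the robot, y to its left, z up, the work surface at z = 0. Lengths are in m, angles in rad, forces in N, time in s.
With the tool pointing down it reaches from about 0.35 to 0.775 m from the base axis. Payload 5.5 kg.
Tool frame: the origin (TCP) lies between the finger pads; the fingertips stand 8 mm ahead of it and the grasp point (between the pads) lies 11 mm behind it; z points along the fingers, y is the line along which they close (so a half turn about z gives the same grasp; the last joint's range is limited). The gripper opens to 85 mm and grips with 20 to 120 N. Pads are 22 mm wide; open, the fingers measure 114 mm over their backs; the gripper's body (76 mm by 85 mm) begins 54 mm behind the grasp point. The pads swing forward as they close: fully open they stand 13 mm farther back than shut.
Start: joints at [-0.14, 0.313, 0.046, 1.304, 0, 1.431], TCP at [0.575, -0, 0.205] pointing down, gripper open.
Joint ranges: [-2.76, 2.76], [-0.86, 1.69], [-1.03, 1.26], [-2.2, 2.34], [-1.47, 1.5], [-3.14, 3.14]. Speed limits (rad/s): [2.57, 2.57, 3.14, 3.14, 3.14, 3.14].

INTERFACE

Orientations are given as a unit quaternion [w, x, y, z].
In Python, from workcell import env gives the robot as it stands.
- The arm moves only by the tool move_arm, never from a script. Its argument "moves" is one flat list of numbers, 5 for each row, row after row: the shift along the world's x, y, z in m, then the turn about the world's z in rad, then the finger opening in m, from 0 to 0.0854. A call has 1 to 12 rows; each row is the pose to reach, as a shift and turn from the pose commanded when the call began; what a row does not reach only later rows make up. A row lasts 1/12 s, in which the tool goes at most 41.7 mm and 7.16 degrees, less where a joint would pass 70% of its speed; a pose out of reach is approached as far as the arm can. A call with a gripper value outside its range is refused whole. The fingers move at their own pace and stop on an object; "newtons" is the grip in N (left out, the last holds). Time passes only in rows, so rows that repeat a pose let the fingers close. It gives the time, the measured TCP pose, the force, the opening and the grip force at its end, in the units of the state.
- env.get_state(): the state, without advancing time (a new reading comes with each control period).
- env.read_camera(name): name is "scene" or "side" or "wrist"; returns a dict with "pixels" (400x640x3 uint8, red, green, blue), "camera_matrix" (3x3 intrinsics, pixels), "rvec" (rotation vector, rad) and "tvec" (3), from world to camera coordinates, as OpenCV has them. Camera axes: x right, y down, z forward; pixel columns grow to the right and rows downward; lengths in m; the calibration is good to about 2 mm. A picture is of the moment at which its call begins. There is no depth.
- env.hand_in(): hands the job in; it is judged then, once.
The state is a dict: "clock": time; "joint_pos": joint angles; "qvel": joint speeds; "tau": joint torques, N m; "tcp_pos": TCP position; "orientation": TCP orientation; "wrist_force": force on the tool from outside, world axes, zero at the start; "ft_torque": the same for the moment, N m; "finger_gap": finger opening in m; "grip_force": force on a finger pad.
Only numpy, scipy, OpenCV 4.12 (cv2) and the standard library are available. Lean on these libraries where they do the work, as an engineer would, in place of code of your own. Each camera call takes 0.05 s, during which the arm holds its last target. There are 200 camera calls.

TASK

The orange stone models on the bench look alike, but some are still wet inside and feel clearly heavier (about 400 g) than the dry ones (about 260 g). Pull open the drawer of the drying cabinet, heft each model, and stand every wet one on its base in the drawer and every dry one on its base in the blue case pan. When all are sorted and the drawer is pushed fully home, and only then, turn the thermostat on top to 50, the green mark; leave the articulator, die stand, base former and wax carver where they are.

Things in the scene. Friction and masses are not known exactly. Their poses are not given: they have to be found in the camera images.
- model_1: Orange stone lower model, U of teeth on top, 41 mm high. D-shaped base 66 x 56 mm with upright sides 26 mm high: flat heel at x = -25 mm, flat parallel sides (y = +-28) to x = 13, then a round front to x = 41. Origin: underside, midway between the flat sides, where to grip it across y; z up. Models 1 to 5 look the same; 3 or 4 are present. Dry: 260 g, wet: 400 g (both +-5%); only the weight tells.
- model_2: Another orange stone lower model, same shape, size, origin and axes as model_1; wet or dry, or absent.
- model_3: Another orange stone lower model, same shape, size, origin and axes as model_1; wet or dry, or absent.
- model_4: Another orange stone lower model, same shape, size, origin and axes as model_1; wet or dry, or absent.
- model_5: Another orange stone lower model, same shape, size, origin and axes as model_1; wet or dry, or absent.
- dryer: White steel drying cabinet, 240 mm deep (x), 330 mm wide (y), 140 mm high, fixed. Origin at the centre of its underside; its x axis points to its back, the drawer comes out of its front towards -x. The thermostat stands on its top near the front right corner (as seen from the robot).
- drawer (a joint): Drawer of the drying cabinet, m: 0 = fully home, 0.17 = fully open (moves along the cabinet's -x). Starts shut or up to 30 mm ajar. Slides with about 2 N of drag and stays where it is left.
- drawer_floor (a point): Point on the drawer's floor, 48 mm above the bench; moves with the drawer; axes as the cabinet's. Inside, the drawer reaches from x = -85 mm (front panel) to 127 mm and y = +-142 mm about this point; at full opening x = -85 to 85 is clear of the cabinet. Side walls are 30 mm high, the front panel 77 mm, the space under the cabinet's top 72 mm, all over this floor.
- drawer_handle (a point): Middle of the drawer's steel bar handle, 12 mm thick and 110 mm long along the cabinet's y, 42 mm in front of the drawer's front panel, 105 mm above the bench (35 mm under the cabinet's top); moves with the drawer.
- thermostat (a joint): Thermostat knob, rad, 0 to 4.71, grows clockwise seen from above. 0 = 20 degrees C, pi/4 more for every 10 degrees (a long mark each, a short one at each 5), so 50 is at 2.356: the broad green mark, straight to the back (+x) of the cabinet. Starts in 0 to 1.1. About 0.05 N m of friction; stays where it is left.
- thermostat_grip (a point): Centre of the knob's grip bar, on the knob's upright axis, 177 mm above the bench. The bar lies along this point's x, 49 mm long, 14 mm thick, its top 184 mm and the 52 mm wide disc at its foot 154 mm above the bench. The white pointer is on its -x end; at joint value 0 it points to the left of the cabinet's front (cabinet -x, +y, 45 degrees).
- case_pan: Blue plastic case pan, 190 mm (x) by 250 mm (y), outside, walls 4 mm thick and 28 mm high, fixed. Origin at the centre of its underside.
- case_pan_in (a point): Centre of the case pan's inner floor, 4 mm above the bench, axes as the pan's; inside it measures 182 by 242 mm.
- articulator: Bystander: silver hinge articulator, 115 x 85 x 115 mm. Origin at the middle of its underside.
- die_stand: Bystander: aluminium slotted stand, 165 x 56 mm, with five upright dies, 68 mm high. Origin at the middle of its underside.
- base_former: Bystander: black rubber base former, an open tray 85 x 78 x 26 mm. Origin at the middle of its underside.
- wax_carver: Bystander: stainless wax carver, 195 mm long, lying in a small spring clip. Origin at the middle of its handle, axis along x.

How it is judged:
By the outcome, as a careful person would: the job done as asked, in the order asked, and still so for the second after the job is handed in, with the robot touching nothing.
Of model_1, model_2, model_3, model_4, model_5 only 3 to 4 are there at a start; the rules pass over those that are not, and their reading is None.
At some moment in a run one of model_1, model_2, model_3, model_4, model_5 may be knocked a few centimetres aside while the robot is not near it.
Once in a run the grip may slacken for a moment while it holds something.
It also fails if it takes over 200 s, if anything falls off the work surface, if the arm or the gripper's body presses on something with over 40 N, if the wrist force passes 120 N, or if a joint passes its speed limit or range.

## Working session

There is one attempt and no reset: what is moved stays moved. The work goes in short steps, Python scripts to look and compute and a tool call to move; the robot and the scene stay as the last step left them, time stands still between calls to the robot, and variables do not carry over. Pictures are saved under pics/ and viewed, at most 14 in all, crops included, and the job is handed in when it is done.

Besides the shell and the picture viewer there is one more tool, called after "Emit:" as name(argument=value, ...) on one line, values as JSON. move_arm: Moves the arm, as the interface text tells. Its arguments: {"type":"object","properties":{"moves":{"type":"array"},"newtons":{"type":"number"}},"required":["moves"]}

```bash
ls; mkdir -p pics; cat > h.py <<'E'
import numpy as np, cv2
from workcell import env
def cam(n):
    c=env.read_camera(n); R,_=cv2.Rodrigues(np.array(c["rvec"],float)); c["R"]=R; c["t"]=np.array(c["tvec"],float).ravel(); c["K"]=np.array(c["camera_matrix"],float); return c
def ray(c,u,v,z):
    d=c["R"].T@np.linalg.solve(c["K"],np.array([u,v,1.])); o=-c["R"].T@c["t"]
    return o+d*(z-o[2])/d[2]
def proj(c,P):
    p=cv2.projectPoints(np.array(P,float).reshape(-1,3),np.array(c["rvec"],float),c["t"],c["K"],None)[0]; return p.reshape(-1,2)
def save(c,n): cv2.imwrite("pics/"+n+".png",cv2.cvtColor(c["pixels"],cv2.COLOR_RGB2BGR))
E
python3 - <<'E'
from h import *
for n in("scene","side","wrist"):
    c=cam(n); save(c,n+"0"); print(n,-c["R"].T@c["t"],c["R"][2])
print(env.get_state())
E
```

```text
pics
scene [1.35837248 0.33931315 0.75204854] [-0.74583564 -0.34414366 -0.57034581]
side [ 0.40568406 -0.74889551  0.65666856] [ 0.17536485  0.7943619  -0.58158089]
wrist [0.57408443 0.08389707 0.37350733] [-0.00204287 -0.32764955 -0.94479712]
{'clock': 0.15, 'joint_pos': array([-1.39569435e-01,  3.13807679e-01,  4.52481989e-02,  1.30359693e+00,
       -1.31576653e-05,  1.43120988e+00]), 'qvel': array([-0.00062126, -0.00139351,  0.00380741, -0.00112282,  0.00192655,
        0.00158622]), 'tau': array([ 1.76330479e-03, -4.81067133e+01,  2.98815805e+01,  1.39078675e-02,
       -1.10673584e-04, -5.56924022e-05]), 'tcp_pos': array([5.74586271e-01, 6.17232146e-05, 2.03828620e-01]), 'orientation': array([-5.39126408e-04,  7.07100600e-01,  7.07112635e-01, -4.14539690e-04]), 'wrist_force': array([ 0.34131193, -0.6439346 ,  0.10501425]), 'ft_torque': array([-0.05680498,  0.01144308, -0.05159228]), 'grip_force': 0.0, 'finger_gap': 0.0859764602869328}
```

View pics/scene0.png

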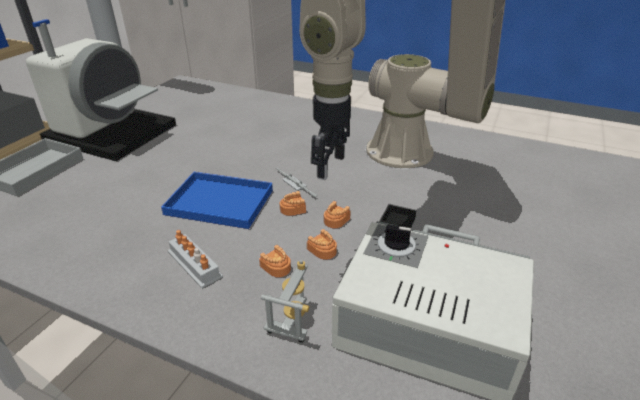

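View pics/side0.png

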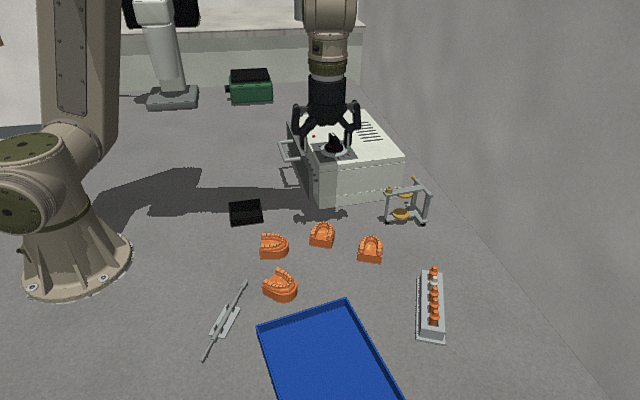

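Four models: scene (293,204), (337,215), (322,244), (276,261); side (280,284), (273,246), (322,234), (370,248). The blue pan is at scene (218,199). The cabinet is on the left, with its handle towards the robot at scene (450,235).

```bash
cat >> h.py <<'E'
def omask(c):
    h=cv2.cvtColor(c["pixels"],cv2.COLOR_RGB2HSV); return cv2.inRange(h,(4,130,70),(20,255,255))
def bmask(c):
    h=cv2.cvtColor(c["pixels"],cv2.COLOR_RGB2HSV); return cv2.inRange(h,(100,150,60),(125,255,255))
def tri(cs,uvs):
    A=[];b=[]
    for c,(u,v) in zip(cs,uvs):
        d=c["R"].T@np.linalg.solve(c["K"],np.array([u,v,1.]));d/=np.linalg.norm(d);o=-c["R"].T@c["t"]
        M=np.eye(3)-np.outer(d,d);A.append(M);b.append(M@o)
    A=np.vstack(A);b=np.hstack(b);x,*_=np.linalg.lstsq(A,b,rcond=None);return x,np.linalg.norm(A@x-b)
def blobs(m,amin=80):
    n,l,s,ce=cv2.connectedComponentsWithStats(m); return [(s[i,4],ce[i],s[i,:4]) for i in range(1,n) if s[i,4]>amin]
E
python3 - <<'E'
from h import *
cs={n:cam(n) for n in("scene","side")}
for n,c in cs.items():
    print(n)
    for a,ce,bb in blobs(omask(c)): print(a,ce.round(0),bb,ray(c,*ce,0.02).round(3))
    m=bmask(c); 
    for a,ce,bb in blobs(m,1500): print("blue",a,ce.round(0),bb,ray(c,*ce,0.01).round(3))
s=cs["scene"]["pixels"]; im=cv2.resize(s[210:380,310:550],None,fx=3.3,fy=3.3,interpolation=cv2.INTER_CUBIC)
cv2.imwrite("pics/crop1.png",im[:,:,::-1])
s=cs["side"]["pixels"]; im=cv2.resize(s[100:270,220:440],None,fx=3.5,fy=3.5,interpolation=cv2.INTER_CUBIC)
cv2.imwrite("pics/crop2.png",im[:,:,::-1])
E
```

```text
scene
410 [292. 205.] [280 193  26  22] [ 0.451 -0.165  0.02 ]
420 [336. 217.] [324 204  26  24] [ 0.45  -0.036  0.02 ]
167 [185. 243.] [176 231  18  25] [ 0.702 -0.329  0.02 ]
498 [323. 247.] [308 232  28  27] [ 0.575 -0.017  0.02 ]
543 [276. 264.] [260 248  30  29] [ 0.675 -0.09   0.02 ]
blue 5155 [405.  31.] [353   0  98  71] [-1.415 -0.394  0.01 ]
blue 13974 [572.  51.] [496   0 144 112] [-1.406  0.509  0.01 ]
blue 4084 [218. 200.] [162 173 110  55] [ 0.503 -0.371  0.01 ]
side
101 [401. 214.] [393 209  16  11] [0.786 0.012 0.02 ]
530 [322. 235.] [310 221  25  28] [ 0.564 -0.031  0.02 ]
644 [273. 246.] [260 233  29  26] [ 0.442 -0.048  0.02 ]
574 [370. 250.] [357 235  26  29] [ 0.665 -0.104  0.02 ]
848 [280. 286.] [262 267  35  36] [ 0.443 -0.176  0.02 ]
310 [434. 306.] [429 286  11  40] [ 0.741 -0.288  0.02 ]
blue 10217 [325. 356.] [256 297 149 103] [ 0.503 -0.348  0.01 ]
```

View pics/crop1.png

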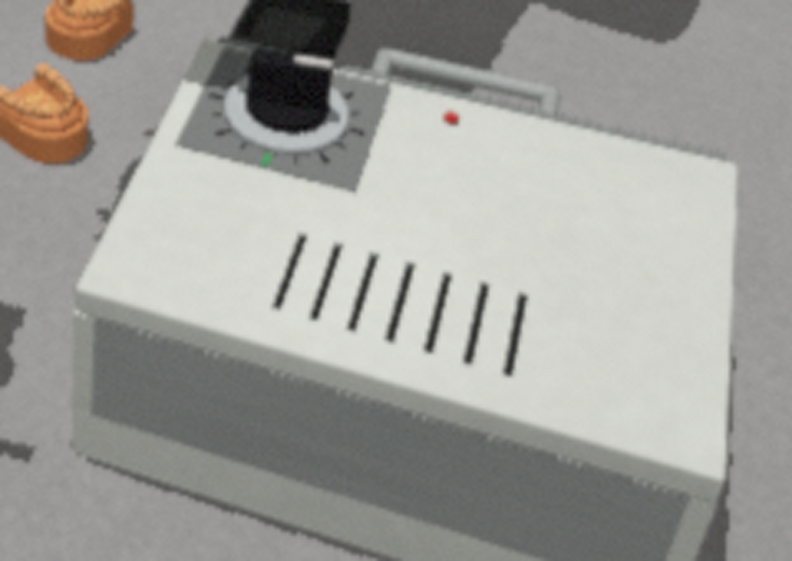

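View pics/crop2.png

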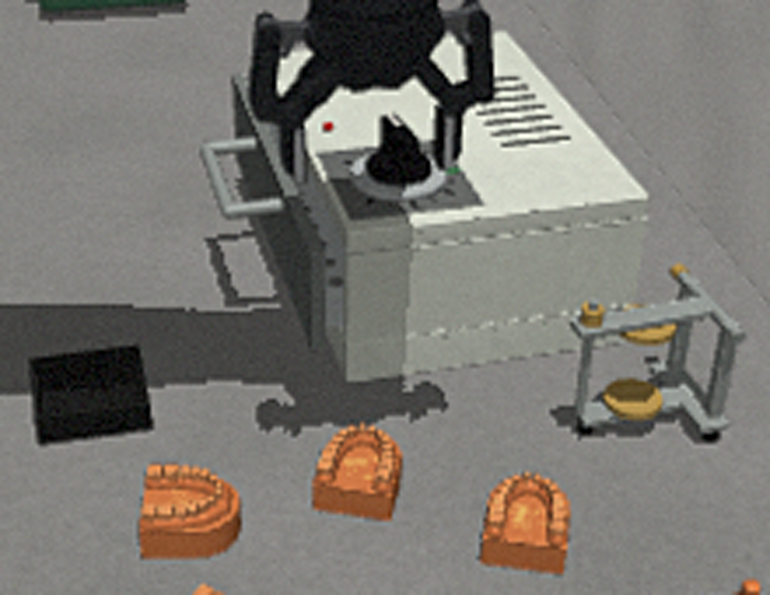

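Crop 1 shows the cabinet-top corners at scene px about (334,299), (528,356), (533,260) and (371,223), the green mark at about (391,258), and the knob pointer near (405,229). Crop 2 shows the drawer slightly ajar, with the handle bar between side px (279,142) and (285,161).

```bash
python3 - <<'E'
from h import *
cs=cam("scene"); sd=cam("side"); w=cam("wrist")
f=lambda x,y:(310+x/3.3,210+y/3.3); g=lambda x,y:(220+x/3.5,100+y/3.5)
for n,p in dict(br=(78,295),bl=(718,482),fl=(737,165),fr=(203,42)).items(): print(n,ray(cs,*f(*p),0.14).round(3))
print("side br",ray(sd,*g(648,198),.14),"fr",ray(sd,*g(348,240),.14))
print("green",ray(cs,*f(267,160),.141), ray(sd,*g(452,171),.141))
print("handle",tri([cs,sd],[f(383,60),g(222,212)]),tri([cs,sd],[f(550,95),g(206,148)]))
print("handle side z.105",ray(sd,*g(226,212),.105),ray(sd,*g(207,150),.105))
print("knob top", tri([cs,sd],[f(290,60),g(398,145)]))
print("pointer scene z.184",ray(cs,*f(298,60),.184),ray(cs,*f(330,64),.184))
for c,n in((cs,"scene"),(sd,"side")):
    m=bmask(c); k,l,s,ce=cv2.connectedComponentsWithStats(m)
    i=[i for i in range(1,k) if s[i,4]>3000 and ce[i][1]>150][0]
    q=cv2.approxPolyDP(max(cv2.findContours((l==i).astype(np.uint8),0,2)[0],key=cv2.contourArea),5,True)[:,0]
    for p in q: print(n,p,ray(c,*p,.028).round(3),ray(c,*p,0.).round(3))
E
```

```text
br [0.826 0.119 0.14 ]
bl [0.808 0.44  0.14 ]
fl [0.568 0.431 0.14 ]
fr [0.587 0.104 0.14 ]
side br [0.81696288 0.10278012 0.14      ] fr [0.57992089 0.08451728 0.14      ]
green [0.68119091 0.17780245 0.141     ] [0.68033024 0.16968579 0.141     ]
handle (array([0.50321619, 0.20824461, 0.10007029]), np.float64(0.0012726492560949424)) (array([0.50185769, 0.31783237, 0.10340096]), np.float64(0.0022002661915741114))
handle side z.105 [0.50504989 0.200627   0.105     ] [0.50265107 0.30814357 0.105     ]
knob top (array([0.63184131, 0.16946379, 0.17301033]), np.float64(0.008112125067029671))
pointer scene z.184 [0.6357268  0.17874086 0.184     ] [0.63146841 0.19716967 0.184     ]
scene [162 208] [ 0.619 -0.468  0.028] [ 0.591 -0.499  0.   ]
scene [165 214] [ 0.637 -0.443  0.028] [ 0.61  -0.473  0.   ]
scene [248 227] [ 0.594 -0.216  0.028] [ 0.564 -0.237  0.   ]
scene [271 184] [ 0.394 -0.263  0.028] [ 0.357 -0.286  0.   ]
scene [193 173] [ 0.439 -0.505  0.028] [ 0.403 -0.537  0.   ]
side [405 399] [ 0.611 -0.458  0.028] [ 0.62  -0.445  0.   ]
side [346 297] [ 0.571 -0.237  0.028] [ 0.578 -0.215  0.   ]
side [256 326] [ 0.386 -0.272  0.028] [ 0.386 -0.25   0.   ]
side [279 399] [ 0.413 -0.418  0.028] [ 0.413 -0.403  0.   ]
```

View pics/wrist0.png

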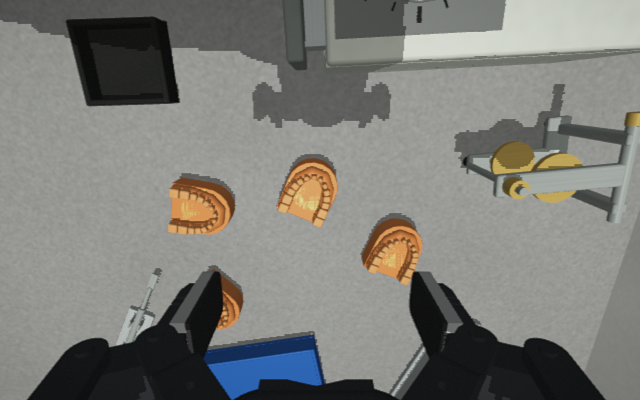

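The wrist view shows four models upright: (200,207), (308,190), (393,248) and one half-hidden at (228,298). The base former is at (125,60), clear of the drawer's path by height. Next I'll look at the handle from above.

Emit:
move_arm(moves=[0,0,0.04,0,0.085,-0.02,0.04,0.06,0,0.085,-0.03,0.075,0.06,0,0.085,-0.04,0.11,0.06,0,0.085,-0.05,0.145,0.06,0,0.085,-0.06,0.18,0.06,0,0.085,-0.075,0.215,0.06,0,0.085,-0.075,0.25,0.06,0,0.085,-0.075,0.285,0.06,0,0.085,-0.075,0.3,0.06,0,0.085,-0.075,0.3,0.06,0,0.085,-0.075,0.3,0.06,0,0.04])

```text
clock: 1.4
tcp_pos: [0.4998, 0.3004, 0.2641]
orientation: [0.0, 0.706, 0.708, -0.0]
wrist_force: [0.6, 0.6, 0.5]
finger_gap: 0.075
grip_force: 0.0
```

```bash
python3 - <<'E'
from h import *
w=cam("wrist"); save(w,"w1"); s=env.get_state(); print(s["tcp_pos"],s["orientation"],s["joint_pos"])
print([proj(w,[x,y,.105]).round() for x,y in((.503,.208),(.502,.318))])
E
```

```text
[0.49996702 0.29948507 0.26423402] [ 1.41729332e-04  7.07033368e-01  7.07180012e-01 -4.76955820e-04] [ 4.02339275e-01  3.22791790e-01  2.04327347e-01  1.45311065e+00
 -6.19529365e-04  1.97292846e+00]
[array([[319., 258.]]), array([[319., 160.]])]
```

View pics/w1.png

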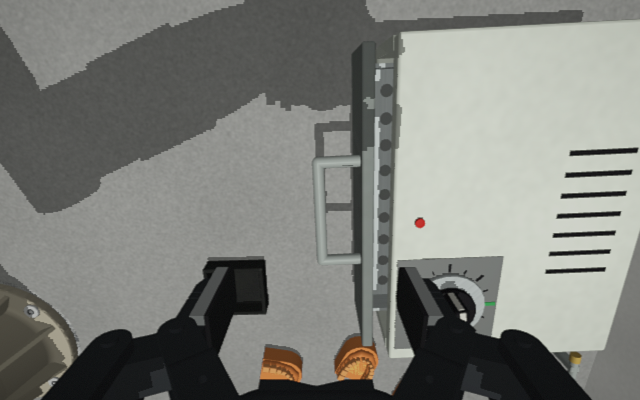

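Handle bar runs (319,160)–(322,262) in the wrist view, matching the two-view estimate. Cabinet front top edge is (398,35)–(390,355), knob about (460,302), green mark (490,303).

```bash
python3 - <<'E'
from h import *
w=cam("wrist")
for n,u,v,z in(("h",319,160,.105),("h",322,262,.105),("front",398,35,.14),("front",390,355,.14),("green",490,303,.141),("panel",362,42,.125),("panel",373,345,.125),("panelfront",353,60,.125),("disc",463,303,.154)): print(n,ray(w,u,v,z).round(4))
im=cv2.resize(w["pixels"][240:330,390:510],None,fx=6,fy=6,interpolation=cv2.INTER_CUBIC); cv2.imwrite("pics/knob.png",im[:,:,::-1])
E
```

```text
h [0.5023 0.3175 0.105 ]
h [0.506  0.2019 0.105 ]
front [0.5648 0.4254 0.14  ]
front [0.582  0.1042 0.14  ]
green [0.6813 0.1735 0.141 ]
panel [0.5382 0.4222 0.125 ]
panel [0.5655 0.1045 0.125 ]
panelfront [0.5311 0.4083 0.125 ]
disc [0.6463 0.1828 0.154 ]
```

View pics/knob.png

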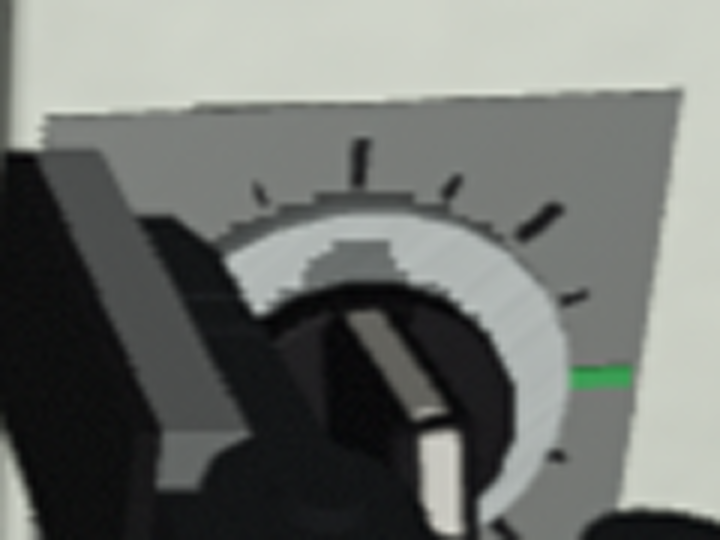

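Emit:
move_arm(moves=[0.004,-0.02,0,0.053,0.032,0.004,-0.04,0,0.053,0.032,0.004,-0.04,-0.03,0.053,0.032,0.004,-0.04,-0.06,0.053,0.032,0.004,-0.04,-0.09,0.053,0.032,0.004,-0.04,-0.12,0.053,0.032,0.004,-0.04,-0.145,0.053,0.032,0.004,-0.04,-0.16,0.053,0.032,0.004,-0.04,-0.17,0.053,0.032,0.004,-0.04,-0.17,0.053,0.032], newtons=40)

```text
clock: 2.33
tcp_pos: [0.5028, 0.2581, 0.0925]
orientation: [-0.001, 0.689, 0.725, -0.002]
wrist_force: [-0.7, -0.8, -0.1]
finger_gap: 0.0319
grip_force: 0.0
```

Emit:
move_arm(moves=[0,0,0,0,0,0,0,0,0,0,0,0,0,0,0,0,0,0,0,0,0,0,0,0,0])

```text
clock: 2.75
tcp_pos: [0.5047, 0.2602, 0.0955]
orientation: [0.0, 0.688, 0.726, 0.001]
wrist_force: [1.0, 0.5, -0.9]
finger_gap: -0.0004
grip_force: 0.0
```

The fingers closed on nothing, so I'll look.

```bash
python3 - <<'E'
from h import *
w=cam("side"); im=cv2.resize(w["pixels"][60:230,220:400],None,fx=3.3,fy=3.3,interpolation=cv2.INTER_CUBIC); w2=cam("wrist")["pixels"]
cv2.imwrite("pics/h2.png",np.hstack([im[:,:400],cv2.resize(w2[100:400,170:470],(400,400))[:,:] if 0 else cv2.resize(cv2.copyMakeBorder(w2[100:400,120:520],0,0,0,0,0),(400,561))])[:,:,::-1])
s=env.get_state();print(s["finger_gap"],s["grip_force"],s["tcp_pos"])
E
```

```text
7.217125175974483e-06 0.0 [0.50431683 0.26020233 0.09507169]
```

View pics/h2.png

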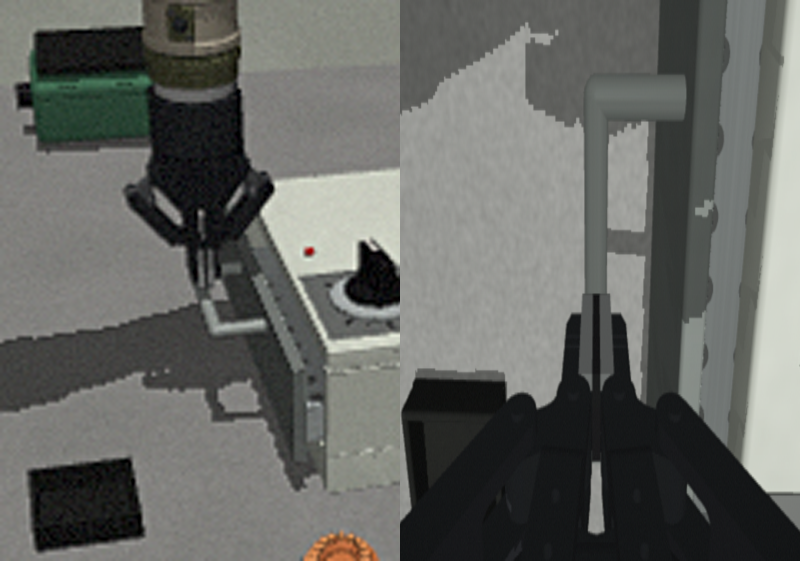

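The bar is centred under the closed fingers (wrist crop x≈595), which look as if they stop above it. I'll check heights by projection.

```bash
python3 - <<'E'
from h import *
sd=cam("side");w=cam("wrist")
t=env.get_state()["tcp_pos"]; tip=t-[0,0,.008]
f=lambda x,y:(220+x/3.3,60+y/3.3); k=lambda x,y:(120+x,100+y*300/561)
p=proj(sd,tip)[0]; print("tip side crop",(p-[220,60])*3.3)
p=proj(w,tip)[0]; print("tip wrist crop",p[0]-120,(p[1]-100)*561/300)
for z in(.07,.08,.09,.105): 
    print(z,"far corner side of bar",ray(w,*k(595,85),z).round(3),"near end side",ray(sd,*f(208,325),z).round(3))
    for y in(.205,.26,.315):
        a=(proj(sd,[.504,y,z])[0]-[220,60])*3.3; b=proj(w,[.504,y,z])[0]; print(y,a.round(),round(b[0]-120),round((b[1]-100)*561/300))
E
```

```text
tip side crop [204.24618047 316.63824276]
tip wrist crop 197.03546314963955 263.49519431759296
0.07 far corner side of bar [0.735 0.326 0.07 ] near end side [0.508 0.274 0.07 ]
0.205 [213. 365.] 193 379
0.26 [205. 333.] 197 243
0.315 [198. 304.] 202 81
0.08 far corner side of bar [0.722 0.327 0.08 ] near end side [0.507 0.257 0.08 ]
0.205 [212. 355.] 192 396
0.26 [204. 323.] 197 255
0.315 [197. 294.] 202 86
0.09 far corner side of bar [0.71  0.328 0.09 ] near end side [0.505 0.239 0.09 ]
0.205 [212. 345.] 192 414
0.26 [204. 313.] 197 268
0.315 [197. 284.] 202 92
0.105 far corner side of bar [0.692 0.329 0.105] near end side [0.502 0.213 0.105]
0.205 [211. 329.] 192 446
0.26 [203. 298.] 197 291
0.315 [196. 270.] 203 102
```

Emit:
move_arm(moves=[0,0,0,0,0.034,0,0,0,0,0.034,0,0,0,0,0.034,0,0,0,0,0.034,0,0,-0.006,0,0.034,0,0,-0.012,0,0.034,0,0,-0.012,0,0.034])

```text
clock: 3.53
tcp_pos: [0.503, 0.2596, 0.0808]
orientation: [-0.001, 0.688, 0.726, -0.001]
wrist_force: [-1.2, -0.5, -0.2]
finger_gap: 0.0339
grip_force: 0.0
```

Emit:
move_arm(moves=[0,0,0,0,0,0,0,0,0,0,0,0,0,0,0,0,0,0,0,0,0,0,0,0,0,0,0,0,0,0])

```text
clock: 4.03
tcp_pos: [0.5055, 0.2603, 0.0841]
orientation: [0.001, 0.688, 0.726, 0.001]
wrist_force: [0.5, -0.2, 5.7]
finger_gap: -0.0
grip_force: 2.8
```

Contact came with the pads shut on the bar's top: the real tips stand about 16 mm behind the TCP reading, not 8 mm ahead. I'll go 20 mm deeper.

Emit:
move_arm(moves=[0,0,0.01,0,0.034,0,0,0.01,0,0.034,0,0,0.01,0,0.034,0,0,0.01,0,0.034,0,0,0,0,0.034,0,0,-0.01,0,0.034,0,0,-0.02,0,0.034,0,0,-0.02,0,0.034])

```text
clock: 4.7
tcp_pos: [0.5017, 0.2592, 0.0591]
orientation: [-0.001, 0.688, 0.726, -0.002]
wrist_force: [0.8, 0.0, 0.6]
finger_gap: 0.0338
grip_force: 0.0
```

Emit:
move_arm(moves=[0,0,0,0,0,0,0,0,0,0,0,0,0,0,0,0,0,0,0,0,0,0,0,0,0,0,0,0,0,0])

```text
clock: 5.2
tcp_pos: [0.504, 0.2599, 0.0622]
orientation: [-0.0, 0.688, 0.726, -0.0]
wrist_force: [0.7, 0.9, -7.5]
finger_gap: 0.0105
grip_force: 38.9
```

Emit:
move_arm(moves=[-0.008,0,0,0,0,-0.02,-0.001,0,0,0,-0.035,-0.002,0,0,0,-0.05,-0.003,0,0,0,-0.065,-0.0035,0,0,0,-0.08,-0.0043,0,0,0,-0.095,-0.005,0,0,0,-0.11,-0.0059,0,0,0,-0.12,-0.0064,0,0,0,-0.13,-0.007,0,0,0,-0.13,-0.007,0,0,0])

```text
clock: 6.12
tcp_pos: [0.371, 0.2533, 0.0622]
orientation: [-0.002, 0.688, 0.726, -0.001]
wrist_force: [-2.2, 4.3, -10.4]
finger_gap: 0.0106
grip_force: 39.7
```

Emit:
move_arm(moves=[-0.004,0,0,0,0,-0.008,0,0,0,0,-0.012,-0.0005,0,0,0,-0.016,-0.0008,0,0,0,-0.016,-0.0008,0,0,0])

```text
clock: 6.53
tcp_pos: [0.3567, 0.2526, 0.0622]
orientation: [-0.001, 0.688, 0.726, -0.0]
wrist_force: [-1.3, 5.5, -12.9]
finger_gap: 0.0105
grip_force: 39.5
```

Emit:
move_arm(moves=[-0.004,0,0,0,0,-0.008,-0.0004,0,0,0,-0.008,-0.0004,0,0,0])

```text
clock: 6.78
tcp_pos: [0.3499, 0.2523, 0.0622]
orientation: [-0.0, 0.688, 0.726, 0.001]
wrist_force: [2.6, 4.7, -16.4]
finger_gap: 0.0108
grip_force: 40.0
```

```bash
python3 - <<'E'
from h import *
s=env.get_state();print({k:np.round(s[k],3) for k in s})
c=cam("scene"); save(c,"s2")
for p in ((.346,.2),(.346,.31)): print(proj(c,[p[0],p[1],.105]))
E
```

```text
{'clock': np.float64(6.783), 'joint_pos': array([ 4.370e-01,  1.390e-01, -5.490e-01,  8.820e-01,  1.000e-03,
        1.955e+00]), 'qvel': array([-0.001,  0.005,  0.005,  0.007,  0.003, -0.004]), 'tau': array([-1.1940e+00, -4.0294e+01,  2.8419e+01,  1.8680e+00, -1.1170e+00,
       -9.0000e-03]), 'tcp_pos': array([0.35 , 0.252, 0.062]), 'orientation': array([-0.   ,  0.688,  0.726,  0.001]), 'wrist_force': array([  2.628,   4.683, -16.412]), 'ft_torque': array([ 1.037, -0.487, -0.021]), 'grip_force': np.float64(39.995), 'finger_gap': np.float64(0.011)}
[[438.94813415 190.44288548]]
[[483.89474963 200.88162971]]
```

View pics/s2.png

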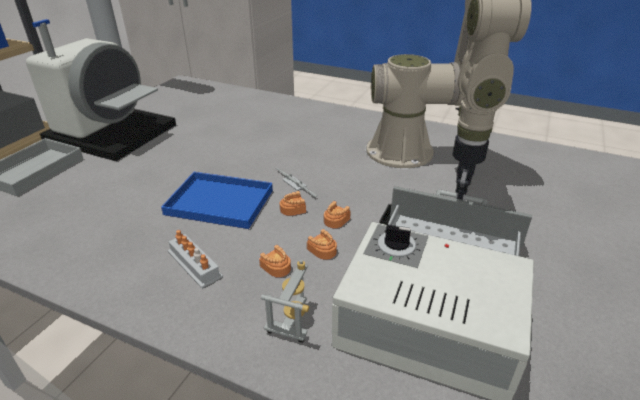

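The drawer is open and four models remain on the bench as before. I'll release and go look at the models from above.

Emit:
move_arm(moves=[0,0,0,0,0.034,0,0,0,0,0.034,0,0,0,0,0.034,0,0,0.03,0,0.034,0,0,0.06,0,0.034,0,0,0.1,0,0.034,0.01,0,0.14,0,0.034,0.03,-0.02,0.17,0,0.034,0.06,-0.045,0.18,0,0.034,0.085,-0.075,0.19,0,0.05,0.11,-0.105,0.2,0,0.085,0.135,-0.135,0.2,0,0.085])

```text
clock: 7.83
tcp_pos: [0.4872, 0.1152, 0.2659]
orientation: [0.002, 0.688, 0.726, 0.002]
wrist_force: [-0.7, 0.1, 0.4]
finger_gap: 0.0692
grip_force: 0.0
```

Emit:
move_arm(moves=[0.015,-0.035,0,0,0.085,0.03,-0.07,0,0,0.085,0.045,-0.105,0,0,0.085,0.06,-0.14,0,0,0.085,0.065,-0.175,0,-0.053,0.085,0.065,-0.175,0,-0.053,0.085,0.065,-0.175,0,-0.053,0.085])

```text
clock: 8.42
tcp_pos: [0.5502, -0.0605, 0.2628]
orientation: [0.0, 0.708, 0.706, -0.0]
wrist_force: [-0.8, 0.3, -0.2]
finger_gap: 0.0851
grip_force: 0.0
```

```bash
python3 - <<'E'
from h import *
w=cam("wrist"); save(w,"w3"); s=env.get_state();print(s["tcp_pos"],s["wrist_force"],s["finger_gap"])
for a,ce,bb in blobs(omask(w),300): print(a,ce.round(),bb,ray(w,*ce,.025).round(3))
E
```

```text
[ 0.54984655 -0.05902346  0.26295509] [-0.42165915  1.67586088 -0.02213175] 0.08487644092345971
1618 [330. 126.] [300 101  55  60] [ 0.567 -0.017  0.025]
1990 [230. 146.] [202 120  58  51] [ 0.445 -0.04   0.025]
1937 [406. 185.] [376 159  56  59] [ 0.664 -0.091  0.025]
1840 [240. 240.] [209 210  56  54] [ 0.446 -0.166  0.025]
```

View pics/w3.png

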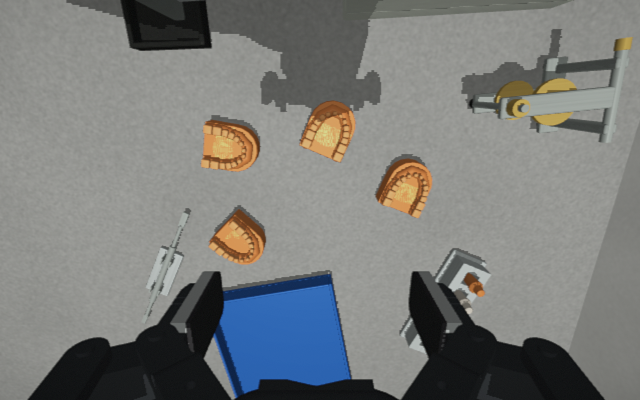

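All four upright: A (230,146) facing +x, B (330,126) facing +y, C (406,185) facing +y/+x, D (240,240) with its heel to the upper left. Next I'll fit the base outlines.

```bash
cat >> h.py <<'E'
def models(c,z=.018,amin=300,amax=9000,er=None):
    m=omask(c); m=cv2.morphologyEx(m,cv2.MORPH_CLOSE,np.ones((5,5),np.uint8)); out=[]
    for k in cv2.findContours(m,0,cv2.CHAIN_APPROX_NONE)[0]:
        if not amin<cv2.contourArea(k)<amax: continue
        P=np.array([ray(c,u,v,z)[:2] for u,v in k[:,0]])*1e3
        H=cv2.convexHull(P.astype(np.float32)); (cx,cy),(w,h),a=cv2.minAreaRect(H)
        best=None
        for i in range(4):
            t=np.deg2rad(a)+i*np.pi/2; e=np.array([np.cos(t),np.sin(t)]); n=np.array([-e[1],e[0]]); L,W=(w,h) if i%2==0 else (h,w)
            o=np.array([cx,cy])
            # heel corners filled, front corners empty; length along e
            f=lambda s,q:cv2.pointPolygonTest(H,tuple(map(float,o+e*s*L/2+n*q*W/2)),True)
            sc=f(-1,1)+f(-1,-1)-f(1,1)-f(1,-1)
            if best is None or sc>best[0]: best=(sc,o-e*L/2+e*25,t,L,W)
        s,o,t,L,W=best; t=(t+np.pi)%(2*np.pi)-np.pi
        th=(t+np.pi/2+np.pi/2)%np.pi-np.pi/2
        out.append((o/1e3,t,th,L,W,s)); print("org",(o/1e3).round(4),"yaw %.3f grip turn %.3f L %.0f W %.0f score %.0f"%(t,th,L,W,s))
    return out
E
python3 - <<'E'
from h import *
w=cam("wrist"); models(w); print(env.get_state()["tcp_pos"])
E
```

```text
org [ 0.4387 -0.1674] yaw -0.777 grip turn 0.794 L 67 W 71 score 25
org [ 0.6647 -0.1027] yaw 1.184 grip turn -0.387 L 68 W 66 score 20
org [ 0.4336 -0.0415] yaw -0.180 grip turn 1.390 L 69 W 60 score 20
org [ 0.5634 -0.0287] yaw 1.170 grip turn -0.401 L 67 W 56 score 19
[ 0.54974436 -0.05804983  0.26303377]
```

Emit:
move_arm(moves=[0.014,0.03,0,-0.1,0.085,0.014,0.03,-0.03,-0.2,0.085,0.014,0.03,-0.06,-0.3,0.085,0.014,0.03,-0.09,-0.35,0.085,0.014,0.03,-0.12,-0.35,0.085,0.014,0.03,-0.12,-0.35,0.085,0.014,0.03,-0.12,-0.35,0.085])

```text
clock: 9.1
tcp_pos: [0.5624, -0.0265, 0.142]
orientation: [-0.001, 0.819, 0.574, -0.001]
wrist_force: [0.6, 0.3, 0.5]
finger_gap: 0.0852
grip_force: 0.0
```

```bash
python3 - <<'E'
from h import *
w=cam("wrist"); models(w); s=env.get_state(); print(s["tcp_pos"],s["wrist_force"]); save(w,"w4")
E
```

```text
org [ 0.4376 -0.1689] yaw -0.774 grip turn 0.797 L 68 W 87 score 27
org [ 0.7848 -0.2619] yaw 2.051 grip turn 0.481 L 62 W 19 score 2
org [ 0.4272 -0.0419] yaw -0.175 grip turn 1.396 L 79 W 68 score 20
org [ 0.6634 -0.1081] yaw 1.197 grip turn -0.374 L 76 W 68 score 20
org [ 0.5622 -0.0316] yaw 1.179 grip turn -0.392 L 72 W 57 score 20
[ 0.5640653  -0.02711845  0.14382765] [ 0.3801402  -0.30535353  0.65823931]
```

View pics/w4.png

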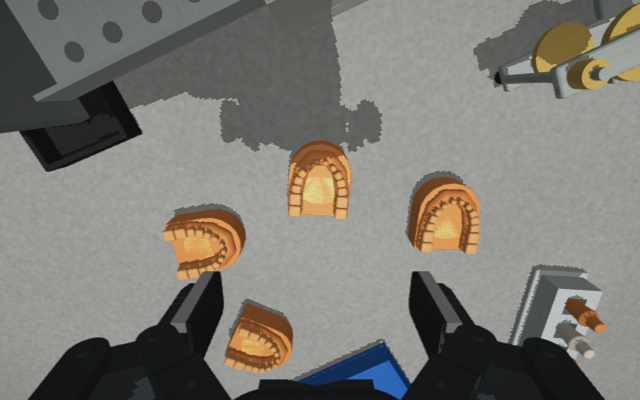

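B sits centred between the fingers (column 319), heel square to the image. I'll work out the true fingertip position from the pads' pixels.

```bash
python3 - <<'E'
from h import *
w=cam("wrist"); s=env.get_state(); print(w["K"][0,0],w["K"][1,1])
t=np.array(s["tcp_pos"]); a=-.35
e=np.array([np.cos(a),np.sin(a)]);n=np.array([-e[1],e[0]])
for u,v in((222,275),(412,275),(221,330),(412,330)):
  for dz in(0,.01,.02,.03,.04,.05):
    p=ray(w,u,v,t[2]+dz)-t; print(u,v,dz,"lat %.4f fwd %.4f"%(p[:2]@e,p[:2]@n))
# verify with bar shut image: pad tips seen at px
E
```

```text
330.2966782151109 330.2966782151109
222 275 0 lat -0.0563 fwd -0.0178
222 275 0.01 lat -0.0531 fwd -0.0118
222 275 0.02 lat -0.0499 fwd -0.0058
222 275 0.03 lat -0.0466 fwd 0.0002
222 275 0.04 lat -0.0434 fwd 0.0062
222 275 0.05 lat -0.0402 fwd 0.0123
412 275 0 lat 0.0545 fwd -0.0177
412 275 0.01 lat 0.0512 fwd -0.0117
412 275 0.02 lat 0.0479 fwd -0.0057
412 275 0.03 lat 0.0445 fwd 0.0003
412 275 0.04 lat 0.0412 fwd 0.0064
412 275 0.05 lat 0.0378 fwd 0.0124
221 330 0 lat -0.0605 fwd -0.0569
221 330 0.01 lat -0.0571 fwd -0.0486
221 330 0.02 lat -0.0536 fwd -0.0403
221 330 0.03 lat -0.0501 fwd -0.0319
221 330 0.04 lat -0.0466 fwd -0.0236
221 330 0.05 lat -0.0431 fwd -0.0153
412 330 0 lat 0.0583 fwd -0.0568
412 330 0.01 lat 0.0548 fwd -0.0484
412 330 0.02 lat 0.0512 fwd -0.0401
412 330 0.03 lat 0.0476 fwd -0.0318
412 330 0.04 lat 0.0441 fwd -0.0235
412 330 0.05 lat 0.0405 fwd -0.0151
```

Pad pixels put the open tips about 43 mm behind the TCP reading, consistent with the bar contact. I'll descend in guarded steps over B, watching the force.

Emit:
move_arm(moves=[0.001,0,-0.03,-0.02,0.085,0.001,0,-0.06,-0.02,0.085,0.001,0,-0.09,-0.02,0.085,0.001,0,-0.115,-0.02,0.085,0.001,0,-0.13,-0.02,0.085,0.001,0,-0.14,-0.02,0.085,0.001,0,-0.15,-0.02,0.085,0.001,0,-0.15,-0.02,0.085])

```text
clock: 9.87
tcp_pos: [0.5655, -0.0282, -0.0076]
orientation: [0.0, 0.825, 0.565, 0.0]
wrist_force: [-0.8, -0.4, -0.3]
finger_gap: 0.085
grip_force: 0.0
```

```bash
python3 - <<'E'
from h import *
w=cam("wrist"); sd=cam("side"); s=env.get_state(); print(s["tcp_pos"],s["wrist_force"],s["joint_pos"])
im=cv2.resize(sd["pixels"][160:290,240:410],(400,306),interpolation=cv2.INTER_CUBIC); b=cv2.resize(w["pixels"],(490,306))
p=[(proj(sd,np.array([s["tcp_pos"][0],s["tcp_pos"][1]-.01,z]))[0]-[240,160])*400/170 for z in(0,.01,.02,.03)];print(np.round(p))
cv2.imwrite("pics/d5.png",np.hstack([im,b[:,:400]])[:,:,::-1])
E
```

```text
[ 0.56615269 -0.02838346 -0.0062744 ] [0.63970913 0.36233257 0.17854074] [-1.91659894e-01  4.46043244e-01 -3.07803593e-01  8.15010355e-01
 -5.52749423e-05  1.74899989e+00]
[[196. 195.]
 [196. 188.]
 [196. 181.]
 [197. 173.]]
```

View pics/d5.png

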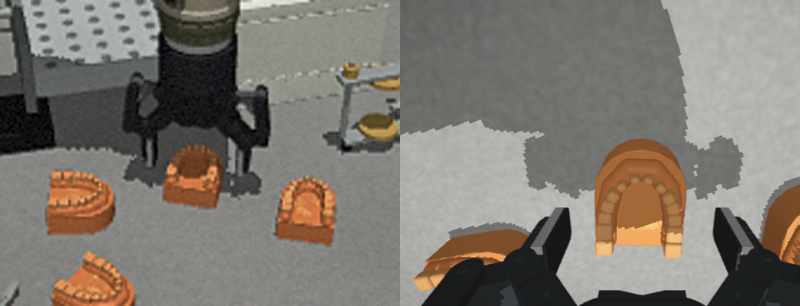

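The fingers straddle B with tips still well above the bench (side view, tips about level with the model's top), so I'll go lower.

Emit:
move_arm(moves=[0,0,-0.008,0,0.085,0,0,-0.014,0,0.085,0,0,-0.018,0,0.085,0,0,-0.022,0,0.085,0,0,-0.022,0,0.085,0,0,-0.022,0,0.085])

```text
clock: 10.47
tcp_pos: [0.5647, -0.0282, -0.0299]
orientation: [-0.0, 0.825, 0.565, -0.0]
wrist_force: [0.6, 1.1, -0.4]
finger_gap: 0.0849
grip_force: 0.0
```

Emit:
move_arm(moves=[0,0,0,0,0.045,0,0,0,0,0.045,0,0,0,0,0.045,0,0,0,0,0.045,0,0,0,0,0.045,0,0,0,0,0.045], newtons=50)

```text
clock: 10.97
tcp_pos: [0.5653, -0.0282, -0.0289]
orientation: [0.0, 0.825, 0.565, 0.0]
wrist_force: [-1.0, 0.9, 6.1]
finger_gap: 0.0551
grip_force: 54.5
```

Emit:
move_arm(moves=[0,0,0.005,0,0.045,0,0,0.015,0,0.045,0,0,0.03,0,0.045,0,0,0.05,0,0.045,0,0,0.075,0,0.045,0,0,0.1,0,0.045,0,0,0.12,0,0.045,0,0,0.13,0,0.045,0,0,0.13,0,0.045,0,0,0.13,0,0.045,0,0,0.13,0,0.045])

```text
clock: 11.88
tcp_pos: [0.5638, -0.028, 0.099]
orientation: [-0.001, 0.825, 0.565, -0.001]
wrist_force: [0.2, -0.3, -3.5]
finger_gap: 0.0554
grip_force: 53.8
```

```bash
cat >> h.py <<'E'
def heft(n=8):
    F=[];T=[];u=[]
    for _ in range(n):
        env.read_camera("side"); s=env.get_state(); F.append(s["wrist_force"]); T.append(s["ft_torque"]); u.append(s["tau"])
    print("F",np.mean(F,0).round(2),"+-",np.std(F,0).round(2),"T",np.mean(T,0).round(3),"tau",np.mean(u,0).round(3),"gap",s["finger_gap"],"grip",s["grip_force"],"tcp",np.round(s["tcp_pos"],4),"t",s["clock"])
E
python3 -c "
from h import *
heft(); w=cam('wrist'); models(w,z=.115,amax=20000)"
```

```text
F [ 0.13  0.07 -4.  ] +- [0.69 0.44 0.36] T [-0.037 -0.001 -0.016] tau [ 6.0000e-03 -5.0452e+01  2.9562e+01  1.0000e-02  2.6000e-02 -0.0000e+00] gap 0.055173264223611594 grip 53.83968964219093 tcp [ 0.5648 -0.0282  0.1001] t 12.2833
org [ 0.6753 -0.1827] yaw -2.651 grip turn -1.081 L 12 W 32 score 7
org [ 0.7254 -0.1299] yaw 0.663 grip turn -0.908 L 13 W 39 score 5
org [ 0.4996 -0.0081] yaw -0.174 grip turn 1.397 L 51 W 43 score 13
org [ 0.6406 -0.0394] yaw 1.189 grip turn -0.382 L 48 W 44 score 12
```

B reads 4.0 N: wet. It goes to the far end of the drawer, carried over the side wall clear of the cabinet corner.

Emit:
move_arm(moves=[-0.015,0.005,0.005,0.04,0.045,-0.035,0.02,0.01,0.1,0.045,-0.055,0.04,0.01,0.16,0.045,-0.07,0.065,0.01,0.22,0.045,-0.08,0.095,0.01,0.28,0.045,-0.083,0.13,0.01,0.34,0.045,-0.083,0.165,0.01,0.38,0.045,-0.083,0.2,0.01,0.42,0.045,-0.083,0.235,0.01,0.42,0.045,-0.083,0.27,0.01,0.42,0.045,-0.083,0.3,0.01,0.42,0.045,-0.083,0.325,0.01,0.42,0.045])

```text
clock: 13.33
tcp_pos: [0.4818, 0.2993, 0.1107]
orientation: [0.0, 0.689, 0.725, 0.0]
wrist_force: [0.5, -1.1, -4.0]
finger_gap: 0.0554
grip_force: 54.1
```

Emit:
move_arm(moves=[0,0.01,0,0,0.045,0,0.015,0,0,0.045,0,0.043,0,0,0.045,0,0.043,-0.01,0,0.045,0,0.043,-0.01,0,0.045])

```text
clock: 13.75
tcp_pos: [0.4813, 0.3393, 0.0989]
orientation: [-0.0, 0.689, 0.725, -0.001]
wrist_force: [-1.1, -1.8, -5.0]
finger_gap: 0.0553
grip_force: 54.0
```

```bash
python3 - <<'E'
from h import *
s=env.get_state(); print(s["tcp_pos"],s["orientation"],s["wrist_force"],s["finger_gap"],s["grip_force"])
w=cam("wrist"); save(w,"w6")
sc=cam("scene"); im=cv2.resize(sc["pixels"][130:270,370:550],(450,350),interpolation=cv2.INTER_CUBIC)
cv2.imwrite("pics/d6.png",np.hstack([im,cv2.resize(w["pixels"][:,130:510],(332,350))])[:,:,::-1])
E
```

```text
[0.48127786 0.33933568 0.09890846] [-1.18811846e-04  6.88933590e-01  7.24823533e-01 -1.15775368e-03] [-1.14940878 -1.75689542 -4.99605819] 0.055255503858899664 53.96510727703571
```

View pics/d6.png

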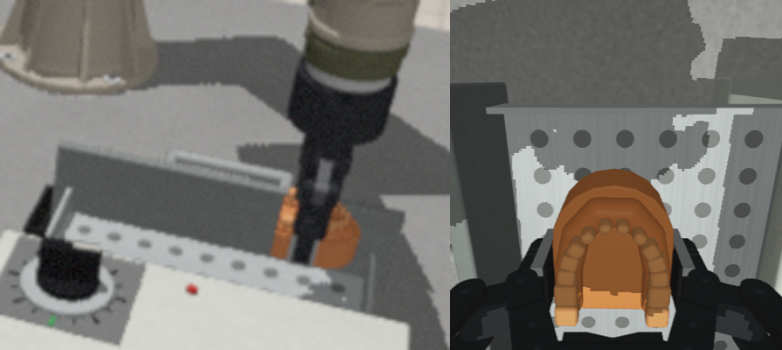

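The model is held upright inside the drawer, front to the far wall (wrist crop row ~107). I'll check the wall positions numerically.

```bash
python3 - <<'E'
from h import *
w=cam("wrist")
for x,y,z,n in((487,107,.078,"farwall L"),(752,107,.078,"farwall R"),(508,85,.125,"panel top far end"),(612,170,.13,"model front top")): print(n,ray(w,130+(x-450)/.875,y/.875,z).round(4))
E
```

```text
farwall L [0.3963 0.4014 0.078 ]
farwall R [0.567  0.4097 0.078 ]
panel top far end [0.427  0.4173 0.125 ]
model front top [0.4784 0.379  0.13  ]
```

Emit:
move_arm(moves=[0,0,-0.02,0,0.045,0,0,-0.04,0,0.045,0,0,-0.055,0,0.045,0,0,-0.065,0,0.045,0,0,-0.072,0,0.045,0,0,-0.076,0,0.045,0,0,-0.076,0,0.045])

```text
clock: 14.48
tcp_pos: [0.482, 0.3393, 0.0242]
orientation: [-0.0, 0.689, 0.724, -0.0]
wrist_force: [0.6, 0.2, -3.8]
finger_gap: 0.0552
grip_force: 54.1
```

Emit:
move_arm(moves=[0,0,-0.002,0,0.045,0,0,-0.004,0,0.045,0,0,-0.004,0,0.045])

```text
clock: 14.73
tcp_pos: [0.4824, 0.34, 0.0209]
orientation: [0.0, 0.689, 0.725, 0.0]
wrist_force: [-0.1, 0.5, -4.0]
finger_gap: 0.0552
grip_force: 54.1
```

Emit:
move_arm(moves=[0,0,-0.0015,0,0.045,0,0,-0.0025,0,0.045,0,0,-0.0025,0,0.045,0,0,-0.0025,0,0.045])

```text
clock: 15.07
tcp_pos: [0.4826, 0.3401, 0.0191]
orientation: [0.0, 0.689, 0.725, 0.001]
wrist_force: [-0.6, -1.3, 3.6]
finger_gap: 0.0556
grip_force: 54.9
```

Emit:
move_arm(moves=[0,0,0,0,0.075,0,0,0,0,0.075,0,0,0,0,0.075,0,0,0.015,0,0.075,0,0,0.045,0,0.075,0,0,0.08,0,0.075,0,0,0.12,0,0.075,0,-0.03,0.15,0,0.075,0,-0.07,0.16,0,0.085,0,-0.11,0.16,0,0.085,0,-0.15,0.16,0,0.085,0,-0.19,0.16,0,0.085])

```text
clock: 16.07
tcp_pos: [0.4821, 0.1484, 0.1786]
orientation: [0.001, 0.689, 0.725, 0.001]
wrist_force: [0.3, -1.1, -0.4]
finger_gap: 0.085
grip_force: 0.0
```

```bash
python3 - <<'E'
from h import *
heft(4); w=cam("scene"); models(w,amin=80,amax=900); models(cam("side"),amin=80,amax=900)
E
```

```text
F [-0.43 -0.74 -0.17] +- [0.74 1.88 0.42] T [-0.067  0.022 -0.022] tau [  0.097 -40.281  29.77   -0.246   0.177  -0.218] gap 0.08488539477914041 grip 0.0 tcp [0.4824 0.1487 0.1782] t 16.2667
org [ 0.6637 -0.1087] yaw 1.180 grip turn -0.390 L 88 W 65 score 19
org [0.3837 0.3494] yaw -3.117 grip turn -1.546 L 40 W 66 score 22
org [ 0.7123 -0.3054] yaw -1.991 grip turn -0.421 L 107 W 22 score 2
org [ 0.4236 -0.0354] yaw -0.106 grip turn 1.464 L 94 W 68 score 14
org [ 0.4635 -0.156 ] yaw -2.543 grip turn -0.972 L 99 W 66 score 15
org [ 0.7334 -0.3064] yaw 1.146 grip turn -0.424 L 103 W 19 score 4
org [ 0.4356 -0.1608] yaw -0.807 grip turn 0.764 L 82 W 76 score 20
org [ 0.6587 -0.1169] yaw 1.181 grip turn -0.390 L 94 W 55 score 22
org [ 0.4373 -0.0412] yaw -0.176 grip turn 1.395 L 66 W 89 score 24
org [0.7825 0.0195] yaw 2.405 grip turn 0.835 L 40 W 47 score 3
org [0.4887 0.3921] yaw 1.544 grip turn -0.026 L 128 W 60 score 16
```

Emit:
move_arm(moves=[0.01,-0.035,0,-0.1,0.085,0.02,-0.07,0,-0.2,0.085,0.03,-0.105,0,-0.3,0.085,0.05,-0.14,0,-0.4,0.085,0.08,-0.175,0,-0.43,0.085,0.11,-0.205,0,-0.43,0.085,0.14,-0.23,0,-0.43,0.085,0.17,-0.25,-0.01,-0.43,0.085,0.182,-0.253,-0.03,-0.43,0.085,0.182,-0.253,-0.04,-0.43,0.085,0.182,-0.253,-0.04,-0.43,0.085])

```text
clock: 17.28
tcp_pos: [0.6625, -0.1012, 0.1335]
orientation: [-0.003, 0.827, 0.562, -0.002]
wrist_force: [-0.5, -0.6, -0.2]
finger_gap: 0.0852
grip_force: 0.0
```

```bash
python3 - <<'E'
from h import *
w=cam("wrist"); models(w); s=env.get_state(); print(s["tcp_pos"],s["wrist_force"],s["orientation"])
E
```

```text
org [ 0.4517 -0.1499] yaw -2.537 grip turn -0.966 L 95 W 46 score 24
org [ 0.7853 -0.2451] yaw 0.170 grip turn -1.401 L 19 W 47 score 1
org [ 0.4168 -0.0394] yaw -0.139 grip turn 1.431 L 96 W 60 score 20
org [ 0.663  -0.1048] yaw 1.175 grip turn -0.396 L 72 W 56 score 22
[ 0.66245298 -0.10096082  0.13555231] [0.12731717 0.06454139 0.24828399] [-0.00213142  0.82728485  0.56177621 -0.00165276]
```

Emit:
move_arm(moves=[0.002,-0.002,-0.03,0,0.085,0.002,-0.002,-0.06,0,0.085,0.002,-0.002,-0.09,0,0.085,0.002,-0.002,-0.12,0,0.085,0.002,-0.002,-0.14,0,0.085,0.002,-0.002,-0.155,0,0.085,0.002,-0.002,-0.162,0,0.085,0.002,-0.002,-0.1675,0,0.085,0.002,-0.002,-0.1675,0,0.085])

```text
clock: 18.08
tcp_pos: [0.6659, -0.1042, -0.029]
orientation: [0.0, 0.828, 0.561, 0.0]
wrist_force: [0.2, -0.3, 0.8]
finger_gap: 0.085
grip_force: 0.0
```

Emit:
move_arm(moves=[0,0,0,0,0.045,0,0,0,0,0.045,0,0,0,0,0.045,0,0,0,0,0.045,0,0,0,0,0.045,0,0,0,0,0.045])

```text
clock: 18.58
tcp_pos: [0.6667, -0.1053, -0.0276]
orientation: [0.001, 0.828, 0.561, 0.001]
wrist_force: [-3.3, 1.6, 5.9]
finger_gap: 0.0552
grip_force: 55.5
```

Emit:
move_arm(moves=[0,0,0.005,0,0.045,0,0,0.015,0,0.045,0,0,0.03,0,0.045,0,0,0.05,0,0.045,0,0,0.075,0,0.045,0,0,0.1,0,0.045,0,0,0.12,0,0.045,0,0,0.13,0,0.045,0,0,0.13,0,0.045,0,0,0.13,0,0.045,0,0,0.13,0,0.045])

```text
clock: 19.5
tcp_pos: [0.6649, -0.105, 0.0987]
orientation: [-0.001, 0.828, 0.561, -0.001]
wrist_force: [-0.4, -0.1, -4.8]
finger_gap: 0.055
grip_force: 54.4
```

```bash
python3 -c "
from h import *
heft(6)"
```

```text
F [-0.75  0.   -4.12] +- [0.57 0.29 0.5 ] T [-0.033  0.031  0.012] tau [ 1.0000e-03 -6.2904e+01  3.0810e+01  1.3000e-02  3.8000e-02  0.0000e+00] gap 0.0551090390394611 grip 54.36485052108765 tcp [ 0.6655 -0.1051  0.0995] t 19.8
```

C reads 4.1 N: also wet. It takes the middle of the drawer.

Emit:
move_arm(moves=[-0.02,0,0.005,0.04,0.045,-0.05,0.005,0.01,0.1,0.045,-0.08,0.015,0.01,0.16,0.045,-0.11,0.03,0.01,0.22,0.045,-0.14,0.05,0.01,0.28,0.045,-0.165,0.075,0.01,0.34,0.045,-0.182,0.105,0.01,0.38,0.045,-0.182,0.14,0.01,0.43,0.045,-0.182,0.175,0.01,0.43,0.045,-0.182,0.21,0.01,0.43,0.045,-0.182,0.245,0.01,0.43,0.045,-0.182,0.28,0.01,0.43,0.045])

```text
clock: 20.8
tcp_pos: [0.4839, 0.1764, 0.1108]
orientation: [0.0, 0.689, 0.724, 0.0]
wrist_force: [1.5, 0.2, -3.3]
finger_gap: 0.0552
grip_force: 54.8
```

Emit:
move_arm(moves=[0,0.03,0,0,0.045,0,0.055,0,0,0.045,0,0.07,0,0,0.045,0,0.077,0,0,0.045,0,0.077,-0.01,0,0.045,0,0.077,-0.01,0,0.045])

```text
clock: 21.3
tcp_pos: [0.4829, 0.251, 0.0986]
orientation: [-0.0, 0.689, 0.725, -0.001]
wrist_force: [-1.1, -0.4, -4.6]
finger_gap: 0.0548
grip_force: 54.7
```

```bash
python3 - <<'E'
from h import *
s=env.get_state(); print(s["tcp_pos"],s["orientation"],s["wrist_force"],s["finger_gap"],s["grip_force"])
w=cam("wrist"); m=omask(w)
for a,ce,bb in blobs(m,200): print(a,ce.round(),bb, ray(w,bb[0]+bb[2]/2,bb[1],.12).round(3), ray(w,bb[0]+bb[2]/2,bb[1],.06).round(3))
print(proj(w,[[.48,.293,.128],[.48,.315,.074],[.48,.315,.048]]).round())
models(w,z=.14,amin=1000,amax=40000)
E
```

```text
[0.48295    0.25101323 0.09857509] [-3.16106931e-04  6.89090318e-01  7.24674187e-01 -1.32528459e-03] [-1.10691353 -0.36275821 -4.6303091 ] 0.05481640854526921 54.699246883392334
11753 [324.  66.] [273   0 103 128] [0.48  0.368 0.12 ] [0.48  0.382 0.06 ]
20066 [316. 276.] [247 186 138 179] [0.48  0.293 0.12 ] [0.481 0.276 0.06 ]
[[316. 191.]
 [318. 127.]
 [318. 123.]]
org [0.4831 0.2328] yaw 1.634 grip turn 0.063 L 91 W 63 score 29
org [0.4804 0.3474] yaw 1.594 grip turn 0.023 L 42 W 36 score 12
```

Gap to B's heel is about 20 mm, so I'll lower and release.

Emit:
move_arm(moves=[0,0,-0.02,0,0.045,0,0,-0.04,0,0.045,0,0,-0.055,0,0.045,0,0,-0.065,0,0.045,0,0,-0.073,0,0.045,0,0,-0.078,0,0.045,0,0,-0.0805,0,0.045,0,0,-0.0825,0,0.045,0,0,-0.0825,0,0.045])

```text
clock: 22.1
tcp_pos: [0.4863, 0.2513, 0.0204]
orientation: [0.002, 0.689, 0.724, 0.001]
wrist_force: [-0.1, -3.8, 5.3]
finger_gap: 0.055
grip_force: 55.9
```

Emit:
move_arm(moves=[0,0,0,0,0.075,0,0,0,0,0.075,0,0,0,0,0.075,0,0,0.015,0,0.075,0,0,0.045,0,0.075,0,0,0.08,0,0.075,0,0,0.12,0,0.075,0,-0.03,0.15,0,0.075,0,-0.06,0.16,0.1,0.085,-0.01,-0.1,0.16,0.2,0.085,-0.02,-0.14,0.16,0.3,0.085,-0.03,-0.18,0.16,0.4,0.085])

```text
clock: 23.1
tcp_pos: [0.4541, 0.0712, 0.1787]
orientation: [0.001, 0.529, 0.848, 0.001]
wrist_force: [0.6, -0.8, 0.5]
finger_gap: 0.0852
grip_force: 0.0
```

Emit:
move_arm(moves=[0,-0.035,0,0.1,0.085,0,-0.07,0,0.2,0.085,-0.005,-0.1,0,0.3,0.085,-0.01,-0.114,-0.01,0.4,0.085,-0.014,-0.114,-0.02,0.5,0.085,-0.014,-0.114,-0.03,0.6,0.085,-0.014,-0.114,-0.04,0.7,0.085,-0.014,-0.114,-0.04,0.8,0.085,-0.014,-0.114,-0.04,0.9,0.085,-0.014,-0.114,-0.04,0.94,0.085,-0.014,-0.114,-0.04,0.94,0.085])

```text
clock: 24.02
tcp_pos: [0.4403, -0.0415, 0.1382]
orientation: [0.0, 0.091, 0.996, 0.0]
wrist_force: [0.2, 0.4, -0.6]
finger_gap: 0.0849
grip_force: 0.0
```

```bash
python3 - <<'E'
from h import *
w=cam("wrist"); save(w,"w8");models(w,amax=20000); s=env.get_state(); print(s["tcp_pos"],s["wrist_force"],s["orientation"],s["joint_pos"])
print([a[1:] for a in blobs(omask(w),200)])
E
```

```text
org [ 0.4349 -0.1627] yaw -0.781 grip turn 0.790 L 77 W 58 score 18
org [ 0.4336 -0.0411] yaw -0.164 grip turn 1.407 L 71 W 56 score 19
[ 0.44040039 -0.0415544   0.13820575] [ 1.40170312 -0.3695413  -0.69946027] [2.57835975e-04 9.15158087e-02 9.95803586e-01 8.84190787e-05] [-2.76129419e-01  9.15482803e-02 -3.98863233e-01  1.07991033e+00
  2.68432554e-04 -9.28412780e-02]
[(array([316.29880983, 189.10584958]), array([284, 155,  64,  75], dtype=int32)), (array([183.26986553, 213.61522005]), array([146, 173,  82,  80], dtype=int32))]
```

Emit:
move_arm(moves=[-0.0025,0.0005,-0.03,0.015,0.085,-0.0025,0.0005,-0.06,0.015,0.085,-0.0025,0.0005,-0.09,0.015,0.085,-0.0025,0.0005,-0.12,0.015,0.085,-0.0025,0.0005,-0.14,0.015,0.085,-0.0025,0.0005,-0.155,0.015,0.085,-0.0025,0.0005,-0.162,0.015,0.085,-0.0025,0.0005,-0.1675,0.015,0.085,-0.0025,0.0005,-0.1675,0.015,0.085])

```text
clock: 24.82
tcp_pos: [0.4376, -0.041, -0.0299]
orientation: [-0.0, 0.084, 0.996, 0.0]
wrist_force: [0.2, -0.7, -1.4]
finger_gap: 0.085
grip_force: 0.0
```

Emit:
move_arm(moves=[0,0,0,0,0.045,0,0,0,0,0.045,0,0,0,0,0.045,0,0,0,0,0.045,0,0,0,0,0.045,0,0,0,0,0.045])

```text
clock: 25.32
tcp_pos: [0.4389, -0.0414, -0.0283]
orientation: [0.001, 0.084, 0.996, -0.0]
wrist_force: [-0.4, 1.4, 6.2]
finger_gap: 0.055
grip_force: 53.7
```

Emit:
move_arm(moves=[0,0,0.005,0,0.045,0,0,0.015,0,0.045,0,0,0.03,0,0.045,0,0,0.05,0,0.045,0,0,0.075,0,0.045,0,0,0.1,0,0.045,0,0,0.12,0,0.045,0,0,0.13,0,0.045,0,0,0.13,0,0.045,0,0,0.13,0,0.045,0,0,0.13,0,0.045])

```text
clock: 26.23
tcp_pos: [0.4367, -0.0408, 0.0995]
orientation: [-0.001, 0.084, 0.996, 0.0]
wrist_force: [-1.2, -0.1, -4.7]
finger_gap: 0.0553
grip_force: 54.3
```

```bash
python3 -c "
from h import *
heft(6)"
```

```text
F [ 0.06  0.24 -4.05] +- [0.58 0.47 0.31] T [ 0.016  0.008 -0.01 ] tau [ 7.0000e-03 -3.5883e+01  2.8619e+01  0.0000e+00  1.0000e-03  0.0000e+00] gap 0.05514115101452111 grip 54.32322481647134 tcp [ 0.4372 -0.041   0.0998] t 26.5333
```

A reads 4.05 N: wet too. It takes the near end of the drawer, with its front towards the near wall.

Emit:
move_arm(moves=[0,0,0.005,-0.11,0.045,0.005,0.01,0.01,-0.23,0.045,0.01,0.03,0.01,-0.35,0.045,0.015,0.05,0.01,-0.47,0.045,0.02,0.07,0.01,-0.59,0.045,0.025,0.095,0.01,-0.71,0.045,0.03,0.12,0.01,-0.83,0.045,0.04,0.145,0.01,-0.95,0.045,0.046,0.17,0.01,-1.07,0.045,0.046,0.195,0.01,-1.19,0.045,0.046,0.215,0.01,-1.3,0.045,0.046,0.223,0.01,-1.35,0.045])

```text
clock: 27.53
tcp_pos: [0.4835, 0.1844, 0.11]
orientation: [-0.001, 0.689, 0.725, 0.0]
wrist_force: [-0.2, -0.8, -4.2]
finger_gap: 0.0547
grip_force: 54.2
```

Emit:
move_arm(moves=[0,0,-0.005,0,0.045,0,0,-0.01,0,0.045,0,0,-0.01,0,0.045])

```text
clock: 27.78
tcp_pos: [0.4826, 0.1811, 0.0988]
orientation: [-0.001, 0.688, 0.726, -0.001]
wrist_force: [0.4, -0.1, -3.9]
finger_gap: 0.0552
grip_force: 54.2
```

```bash
python3 - <<'E'
from h import *
s=env.get_state(); print(s["tcp_pos"],s["orientation"],s["wrist_force"],s["finger_gap"],s["grip_force"])
w=cam("wrist"); m=omask(w); save(w,"w9")
for a,ce,bb in blobs(m,200): print(a,ce.round(),bb)
print(proj(w,[[.483,.207,.128],[.483,.141,.128],[.483,.226,.074],[.483,.226,.048],[.483,.117,.078]]).round())
sc=cam("scene"); sd=cam("side")
for c in(sc,sd):
  for a,ce,bb in blobs(omask(c),80): print(a,ce.round(),bb)
E
```

```text
[0.48258588 0.18107664 0.09883103] [-6.22084897e-04  6.87569226e-01  7.26117467e-01 -1.26333084e-03] [ 0.38254423 -0.05158198 -3.90827738] 0.055231361605373966 54.23017116263509
10886 [329.  96.] [280  30  99 125]
19297 [316. 297.] [245 225 143 161]
[[321. 225.]
 [314. 341.]
 [322. 160.]
 [322. 153.]
 [313. 317.]]
408 [292. 205.] [280 193  26  22]
150 [407. 204.] [403 194   9  21]
199 [428. 206.] [422 194  12  25]
223 [451. 234.] [438 227  28  16]
171 [185. 242.] [176 231  18  25]
208 [489. 244.] [476 236  29  16]
639 [277. 157.] [267 141  22  34]
95 [401. 214.] [393 209  16  11]
846 [280. 286.] [262 267  35  36]
311 [434. 306.] [429 286  11  40]
```

Emit:
move_arm(moves=[0,0,-0.02,0,0.045,0,0,-0.04,0,0.045,0,0,-0.055,0,0.045,0,0,-0.065,0,0.045,0,0,-0.073,0,0.045,0,0,-0.078,0,0.045,0,0,-0.0805,0,0.045,0,0,-0.0825,0,0.045,0,0,-0.0825,0,0.045])

```text
clock: 28.68
tcp_pos: [0.4857, 0.1818, 0.0198]
orientation: [0.001, 0.688, 0.726, 0.001]
wrist_force: [0.2, -1.4, 2.9]
finger_gap: 0.0552
grip_force: 55.0
```

Emit:
move_arm(moves=[0,0,0,0,0.075,0,0,0,0,0.075,0,0,0,0,0.075,0,0,0.015,0,0.075,0,0,0.045,0,0.075,0,0,0.08,0,0.075,0,0,0.12,0,0.075,0,-0.03,0.15,0,0.075,-0.01,-0.07,0.16,0.1,0.085,-0.02,-0.11,0.16,0.2,0.085,-0.03,-0.15,0.16,0.3,0.085,-0.04,-0.19,0.16,0.4,0.085])

```text
clock: 29.68
tcp_pos: [0.4448, -0.0046, 0.1788]
orientation: [0.001, 0.531, 0.847, 0.0]
wrist_force: [0.7, -0.3, -0.7]
finger_gap: 0.0847
grip_force: 0.0
```

Emit:
move_arm(moves=[0,-0.035,0,0.1,0.085,0,-0.07,0,0.2,0.085,0,-0.105,0,0.3,0.085,-0.005,-0.14,-0.01,0.337,0.085,-0.005,-0.157,-0.02,0.337,0.085,-0.005,-0.157,-0.04,0.337,0.085,-0.005,-0.157,-0.04,0.337,0.085,-0.005,-0.157,-0.04,0.337,0.085])

```text
clock: 30.35
tcp_pos: [0.4391, -0.1597, 0.1375]
orientation: [-0.001, 0.384, 0.923, 0.0]
wrist_force: [0.2, -0.2, -0.6]
finger_gap: 0.085
grip_force: 0.0
```

```bash
python3 - <<'E'
from h import *
heft(4);w=cam("wrist"); save(w,"w10");models(w,amax=20000); s=env.get_state(); print(s["tcp_pos"],s["orientation"])
E
```

```text
F [ 0.19 -0.13  0.01] +- [0.23 0.49 0.51] T [ 0.007 -0.019 -0.003] tau [-3.4500e-01 -3.6006e+01  2.7921e+01  0.0000e+00 -1.2000e-02  1.0000e-03] gap 0.08478496218969589 grip 0.0 tcp [ 0.4409 -0.1598  0.1392] t 30.55
org [ 0.4379 -0.1647] yaw -0.787 grip turn 0.784 L 71 W 57 score 17
[ 0.44086131 -0.15982755  0.13911986] [ 9.17928695e-04  3.83214780e-01  9.23658804e-01 -5.94985075e-05]
```

Emit:
move_arm(moves=[0,-0.008,-0.03,0,0.08,0,-0.008,-0.06,0,0.08,0,-0.008,-0.09,0,0.08,0,-0.008,-0.12,0,0.08,0,-0.008,-0.14,0,0.08,0,-0.008,-0.155,0,0.08,0,-0.008,-0.162,0,0.08,0,-0.008,-0.1675,0,0.08,0,-0.008,-0.1675,0,0.08])

```text
clock: 31.35
tcp_pos: [0.4402, -0.1679, -0.0296]
orientation: [-0.0, 0.384, 0.924, 0.0]
wrist_force: [0.8, 0.0, 0.4]
finger_gap: 0.0804
grip_force: 0.0
```

Emit:
move_arm(moves=[0,0,0,0,0.045,0,0,0,0,0.045,0,0,0,0,0.045,0,0,0,0,0.045,0,0,0,0,0.045,0,0,0,0,0.045])

```text
clock: 31.85
tcp_pos: [0.4415, -0.1687, -0.028]
orientation: [0.002, 0.384, 0.923, 0.0]
wrist_force: [0.2, 1.6, 6.7]
finger_gap: 0.0554
grip_force: 54.4
```

Emit:
move_arm(moves=[0,0,0.005,0,0.045,0,0,0.015,0,0.045,0,0,0.03,0,0.045,0,0,0.05,0,0.045,0,0,0.075,0,0.045,0,0,0.1,0,0.045,0,0,0.12,0,0.045,0,0,0.13,0,0.045,0,0,0.13,0,0.045,0,0,0.13,0,0.045,0,0,0.13,0,0.045])

```text
clock: 32.77
tcp_pos: [0.4391, -0.1677, 0.0992]
orientation: [-0.001, 0.384, 0.923, 0.0]
wrist_force: [-0.2, -0.6, -2.7]
finger_gap: 0.0552
grip_force: 53.5
```

```bash
python3 -c "
from h import *
heft(6)"
```

```text
F [-0.1   0.01 -2.59] +- [0.44 0.6  0.25] T [ 0.004 -0.007  0.01 ] tau [ 4.0000e-03 -3.8941e+01  2.8265e+01  3.0000e-03 -3.0000e-03  0.0000e+00] gap 0.05514197998176926 grip 53.4749224036932 tcp [ 0.4396 -0.1679  0.0997] t 33.0667
```

D reads 2.6 N: dry. It goes to the middle of the case pan.

Emit:
move_arm(moves=[0.005,-0.02,0,-0.1,0.045,0.015,-0.05,0,-0.2,0.045,0.03,-0.085,0,-0.3,0.045,0.045,-0.12,0,-0.4,0.045,0.055,-0.155,0,-0.5,0.045,0.065,-0.185,0,-0.6,0.045,0.066,-0.205,0,-0.6,0.045,0.066,-0.205,0,-0.6,0.045,0.066,-0.205,-0.03,-0.6,0.045,0.066,-0.205,-0.06,-0.6,0.045])

```text
clock: 33.9
tcp_pos: [0.5075, -0.3749, 0.0414]
orientation: [0.002, 0.64, 0.769, -0.0]
wrist_force: [-0.7, -0.0, -3.8]
finger_gap: 0.0551
grip_force: 53.7
```

```bash
python3 - <<'E'
from h import *
w=cam("wrist"); s=env.get_state(); print(s["tcp_pos"],s["orientation"],s["wrist_force"],s["finger_gap"])
m=bmask(w); m[omask(w)>0]=0; ys,xs=np.nonzero(m)
k=max(cv2.findContours(m,0,2)[0],key=cv2.contourArea)
for p in cv2.approxPolyDP(cv2.convexHull(k),8,True)[:,0]: print(p,ray(w,*p,.028).round(3))
E
```

```text
[ 0.50332455 -0.37070414  0.03327171] [-4.00487111e-03  6.39711106e-01  7.68604901e-01  4.09034244e-04] [-2.13027485  2.27811095 -8.00893288] 0.05494775377247988
[497   0] [ 0.57  -0.236  0.028]
[445 323] [ 0.603 -0.422  0.028]
[164 319] [ 0.418 -0.452  0.028]
[107   0] [ 0.385 -0.27   0.028]
```

Emit:
move_arm(moves=[0,0,-0.01,0,0.045,0,0,-0.025,0,0.045,0,0,-0.04,0,0.045,0,0,-0.052,0,0.045,0,0,-0.059,0,0.045,0,0,-0.063,0,0.045,0,0,-0.065,0,0.045,0,0,-0.0665,0,0.045,0,0,-0.0665,0,0.045])

```text
clock: 34.7
tcp_pos: [0.5063, -0.3731, -0.024]
orientation: [0.0, 0.639, 0.769, 0.0]
wrist_force: [-2.6, 2.5, 4.2]
finger_gap: 0.0549
grip_force: 55.2
```

Emit:
move_arm(moves=[0,0,0,0,0.075,0,0,0,0,0.075,0,0,0,0,0.075,0,0,0.015,0,0.075,0,0,0.045,0,0.075,0,0,0.08,0,0.075,0,0,0.12,0,0.075,-0.01,0.02,0.16,0,0.075,-0.03,0.055,0.19,0,0.085,-0.05,0.09,0.22,0,0.085,-0.06,0.125,0.22,-0.05,0.085,-0.06,0.16,0.22,-0.13,0.085])

```text
clock: 35.7
tcp_pos: [0.4464, -0.2188, 0.1969]
orientation: [0.003, 0.69, 0.724, 0.0]
wrist_force: [0.1, 1.7, -0.2]
finger_gap: 0.0851
grip_force: 0.0
```

```bash
python3 - <<'E'
from h import *
sc=cam("scene"); sd=cam("side")
for c in(sc,sd):
  for a,ce,bb in blobs(omask(c),80): print(a,ce.round(),bb)
  models(c,z=.022,amin=80,amax=900)
s=env.get_state(); print(s["tcp_pos"],s["orientation"],s["clock"])
E
```

```text
379 [217. 197.] [205 188  25  20]
160 [418. 226.] [402 221  27  13]
176 [450. 235.] [439 229  26  14]
169 [185. 243.] [176 231  18  25]
176 [489. 244.] [477 238  28  14]
org [0.3893 0.3494] yaw -3.101 grip turn -1.530 L 30 W 65 score 17
org [ 0.6914 -0.3221] yaw 2.721 grip turn 1.150 L 22 W 103 score 1
org [0.3931 0.2569] yaw -3.117 grip turn -1.546 L 32 W 65 score 15
org [0.3936 0.1686] yaw 3.041 grip turn 1.470 L 41 W 66 score 29
org [ 0.4889 -0.3847] yaw 0.634 grip turn -0.937 L 100 W 66 score 10
108 [401. 214.] [393 209  16  11]
312 [433. 306.] [429 286  10  40]
1299 [331. 369.] [311 344  38  49]
org [ 0.7303 -0.3085] yaw 1.129 grip turn -0.442 L 102 W 18 score 4
org [0.784  0.0065] yaw -1.761 grip turn -0.190 L 43 W 41 score 7
[ 0.44560845 -0.21383392  0.19572436] [4.50907016e-04 6.87324869e-01 7.26349602e-01 7.59993345e-04] 35.8
```

All four models are in place: three in the drawer, one in the pan at scene (217,197). Next I'll go back to the handle.

Emit:
move_arm(moves=[0,0.035,0,0,0.05,0,0.075,0,0,0.034,0,0.115,0,0,0.034,-0.01,0.155,0,0,0.034,-0.02,0.195,0,0,0.034,-0.03,0.235,0,0,0.034,-0.04,0.27,0,0,0.034,-0.05,0.305,0,0,0.034,-0.06,0.34,0,0,0.034,-0.075,0.375,0,0,0.034,-0.085,0.41,0,0,0.034,-0.09,0.44,0,0,0.034])

```text
clock: 36.8
tcp_pos: [0.3557, 0.2236, 0.1941]
orientation: [0.0, 0.688, 0.726, 0.0]
wrist_force: [1.3, -0.1, 0.1]
finger_gap: 0.0341
grip_force: 0.0
```

Emit:
move_arm(moves=[-0.003,0.02,0,0,0.034,-0.005,0.0255,0,0,0.034,-0.005,0.0255,0,0,0.034])

```text
clock: 37.05
tcp_pos: [0.3516, 0.2483, 0.1937]
orientation: [0.0, 0.687, 0.727, 0.0]
wrist_force: [0.5, 0.2, -0.4]
finger_gap: 0.0337
grip_force: 0.0
```

```bash
python3 - <<'E'
from h import *
s=env.get_state(); print(s["tcp_pos"],s["orientation"],s["clock"],s["finger_gap"])
w=cam("wrist"); save(w,"w11"); print(proj(w,[[.35,.2525,.105],[.35,.27,.105],[.347,.307,.105]]).round())
g=w["pixels"].astype(int)
for r in(100,140,160,180): print(r,g[r,270:420:5].mean(1).round().astype(int))
E
```

```text
[0.35158382 0.24827342 0.19370667] [1.40795916e-04 6.86982328e-01 7.26674097e-01 1.34026399e-04] 37.05 0.033666028350437686
[[315. 194.]
 [316. 173.]
 [315. 126.]]
100 [101 100 105  94 100  99 101 102 100 100 102 101 101 106 103 104 100 102
 103  60  59  60  57  93  91  92 209 210 208 204]
140 [168 167 160 165 168 162 169 167 164 106 112 104 164 164 167 163 170 163
 102  59  58  59  86 150  91 197 148 148 207 206]
160 [166 169 167 164 170 169 166 162 163 107 112 101 161 165 165 169 165 166
  92  61  59  58  93  92  92 212 213 208 206 207]
180 [167 168 167 166 167 167 166 162 167 168 189 147 163 163 160 161 164 161
  69  61  61  64  89  88 140 149 150 197 208 210]
```

Emit:
move_arm(moves=[0.002,0.002,-0.03,0,0.034,0.002,0.002,-0.06,0,0.034,0.002,0.002,-0.09,0,0.034,0.002,0.002,-0.11,0,0.034,0.002,0.002,-0.125,0,0.034,0.002,0.002,-0.134,0,0.034,0.002,0.002,-0.134,0,0.034])

```text
clock: 37.68
tcp_pos: [0.3527, 0.2474, 0.0581]
orientation: [-0.0, 0.689, 0.725, -0.002]
wrist_force: [-0.6, 0.1, 0.1]
finger_gap: 0.0339
grip_force: 0.0
```

Emit:
move_arm(moves=[0,0,0,0,0,0,0,0,0,0,0,0,0,0,0,0,0,0,0,0,0,0,0,0,0], newtons=40)

```text
clock: 38.1
tcp_pos: [0.3546, 0.249, 0.0607]
orientation: [0.001, 0.688, 0.725, 0.001]
wrist_force: [0.9, -3.7, 5.5]
finger_gap: 0.0104
grip_force: 39.5
```

Emit:
move_arm(moves=[0.004,0,0,0,0,0.012,0.0006,0,0,0,0.022,0.0012,0,0,0,0.034,0.0018,0,0,0,0.046,0.0025,0,0,0,0.058,0.0031,0,0,0,0.07,0.0037,0,0,0,0.082,0.0044,0,0,0,0.094,0.005,0,0,0,0.106,0.0057,0,0,0,0.118,0.0063,0,0,0,0.13,0.007,0,0,0])

```text
clock: 39.1
tcp_pos: [0.484, 0.2554, 0.0608]
orientation: [0.001, 0.688, 0.725, -0.0]
wrist_force: [-2.5, -6.1, 8.2]
finger_gap: 0.0109
grip_force: 39.8
```

Emit:
move_arm(moves=[0.008,0.0004,0,0,0,0.016,0.0009,0,0,0,0.024,0.0013,0,0,0,0.03,0.0016,0,0,0,0.035,0.0019,0,0,0,0.035,0.0019,0,0,0])

```text
clock: 39.6
tcp_pos: [0.5199, 0.2571, 0.0608]
orientation: [0.001, 0.688, 0.725, -0.0]
wrist_force: [-0.4, -6.9, 5.9]
finger_gap: 0.0106
grip_force: 40.0
```

Emit:
move_arm(moves=[0.003,0.0002,0,0,0,0.006,0.0003,0,0,0,0.006,0.0003,0,0,0])

```text
clock: 39.85
tcp_pos: [0.5196, 0.2571, 0.0607]
orientation: [-0.002, 0.688, 0.726, -0.004]
wrist_force: [-14.5, -6.6, 17.1]
finger_gap: 0.0104
grip_force: 41.4
```

Emit:
move_arm(moves=[0.003,0.0002,0,0,0,0.006,0.0003,0,0,0,0.006,0.0003,0,0,0])

```text
clock: 40.1
tcp_pos: [0.5192, 0.2571, 0.0605]
orientation: [-0.006, 0.687, 0.726, -0.008]
wrist_force: [-30.1, -6.8, 29.1]
finger_gap: 0.0104
grip_force: 43.1
```

Emit:
move_arm(moves=[-0.005,-0.0003,0,0,0,-0.01,-0.0006,0,0,0,-0.01,-0.0006,0,0,0.034,-0.01,-0.0006,0,0,0.034,-0.01,-0.0006,0,0,0.034,-0.01,-0.0006,0.02,0,0.034,-0.01,-0.0006,0.05,0,0.034,-0.01,-0.0006,0.085,0,0.034,-0.01,-0.0006,0.12,0,0.034,-0.01,-0.0006,0.16,0,0.034,-0.01,-0.0006,0.2,0,0.034,-0.01,-0.0006,0.2,0,0.034])

```text
clock: 41.1
tcp_pos: [0.5241, 0.2596, 0.2686]
orientation: [0.003, 0.688, 0.726, 0.006]
wrist_force: [-0.2, -0.3, 1.1]
finger_gap: 0.0337
grip_force: 0.0
```

Emit:
move_arm(moves=[0.03,-0.01,0,0,0.034,0.06,-0.03,0,0,0.034,0.075,-0.06,0,0,0.034,0.075,-0.075,0,0,0.034,0.075,-0.075,0,0,0.034,0.075,-0.075,0,0,0.034])

```text
clock: 41.6
tcp_pos: [0.5956, 0.1825, 0.2593]
orientation: [-0.001, 0.689, 0.725, -0.0]
wrist_force: [-0.0, 0.0, -0.1]
finger_gap: 0.0339
grip_force: 0.0
```

```bash
python3 - <<'E'
from h import *
s=env.get_state(); print(s["tcp_pos"],s["orientation"],s["clock"],s["finger_gap"])
w=cam("wrist"); save(w,"w12"); print(proj(w,[[.5195,.20,.105],[.517,.315,.105],[.65,.18,.184],[.65,.18,.154]]).round())
cv2.imwrite("pics/w12b.png",cv2.resize(w["pixels"],(800,500),interpolation=cv2.INTER_CUBIC)[:,:,::-1])
E
```

```text
[0.59555722 0.1825313  0.25934623] [-5.37635823e-04  6.88852278e-01  7.24901543e-01 -5.31283443e-05] 41.6 0.033920147546908634
[[241. 158.]
 [235.  28.]
 [386. 211.]
 [379. 199.]]
```

View pics/w12b.png

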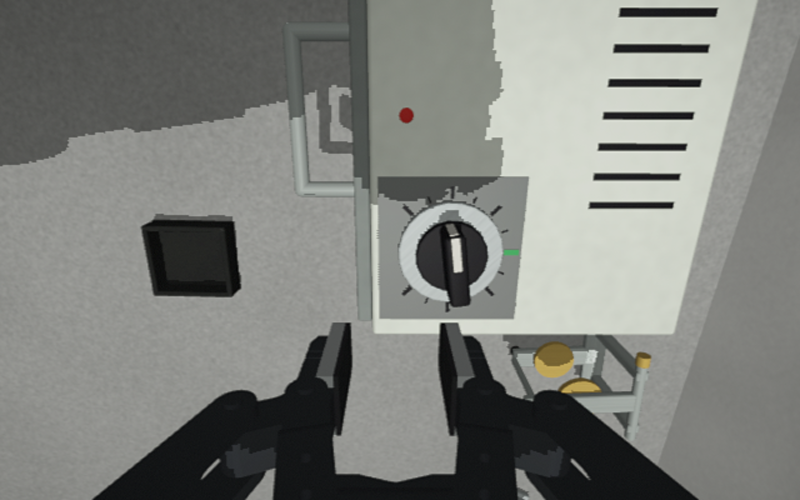

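The drawer panel sits flush on the cabinet front. The knob disc is centred at about (450,252) of this 1.25x view, the white pointer stripe runs (457,272)→(451,232) towards +y, and the green mark is at (512,252).

```bash
python3 - <<'E'
from h import *
w=cam("wrist"); s=1.25; g=w["pixels"]
print("disc L/R/T/B",[ray(w,x/s,y/s,.154).round(4) for x,y in((399,252),(502,252),(450,203),(448,303))])
print("green",ray(w,512/s,252/s,.1405).round(4))
print("ticks 40C? top",ray(w,452/s,191/s,.1405).round(4))
hsv=cv2.cvtColor(g,cv2.COLOR_RGB2HSV); roi=np.zeros(g.shape[:2],np.uint8); roi[180:222,352:376]=1
m=((hsv[...,2]>185)&(hsv[...,1]<60)&(roi>0)).astype(np.uint8)
for a,ce,bb in blobs(m,10): print(a,ce,bb)
n,l,st,ce=cv2.connectedComponentsWithStats(m); i=1+np.argmax(st[1:,4]); ys,xs=np.nonzero(l==i)
P=np.array([ray(w,x,y,.184)[:2] for x,y in zip(xs,ys)]); vx,vy,x0,y0=cv2.fitLine(P.astype(np.float32),2,0,.01,.01).ravel(); d=np.array([vx,vy]); d*=np.sign(d[1]); t=(P-[x0,y0])@d
print("stripe center",x0,y0,"ang deg",np.degrees(np.arctan2(d[1],d[0])),"len",t.min(),t.max(),"ends",[x0,y0]+d*t.max())
print("bar ends",[ray(w,x/s,y/s,.184).round(4) for x,y in((453,236),(459,304),(447,304),(469,302))])
for r in range(176,248,4): print(r,g[r,346:384:2].max(1))
E
```

```text
disc L/R/T/B [array([0.5978, 0.1755, 0.154 ]), array([0.6701, 0.1793, 0.154 ]), array([0.6302, 0.2121, 0.154 ]), array([0.6359, 0.138 , 0.154 ])]
green [0.6813 0.1754 0.1405]
ticks 40C? top [0.6328 0.218  0.1405]
152 [365.10526316 204.44078947] [362 192   8  26]
stripe center 0.6330866 0.1849422 ang deg 99.868225 len -0.01087529055855499 0.010426387125942242 ends [0.63129972 0.19521432]
bar ends [array([0.6297, 0.1976, 0.184 ]), array([0.6382, 0.1517, 0.184 ]), array([0.6303, 0.1513, 0.184 ]), array([0.6445, 0.1534, 0.184 ])]
176 [200 201 202 120 118 116 114 117 117 118 120 120 138 198 199 198 196 198
 197]
180 [157  86  31  13  12  37  69  86  80  17  21  20  26  17  50 121 197 200
 193]
184 [ 24  48  54  33  13  11  82 104 103  80  17  18  48  47  47  45  34  76
 201]
188 [ 52  53  52  31  10  11  14  96 118 159 138  19  21  47  47  46  46  46
  36]
192 [ 52  52  52  34  11  17  25  59 176 212 218 129  32  22  45  46  46  46
  46]
196 [ 53  52  52  44   8  20  39  62 204 215 216 157  37  25  45  47  46  46
  46]
200 [ 52  52  51  51  13  19  37  47 200 215 216 165  41  29  42  47  
[... 205 characters left out ...]
12  27  43  92 216 214 215  78  30  29  46  45  44
  43]
216 [ 49  49  48  49  42  13  23  40  72 209 215 216 104  33  27  44  44  44
  41]
220 [47 47 47 48 46 15 18 38 47 43 40 41 40 35 24 43 41 42 40]
224 [ 47  47  47  46  45  19  13  37  47  46  45  42  40  36  25  41  41  37
 149]
228 [ 42  44  45  45  46  24  11  31  45  46  43  40  38  35  26  78 181 193
 190]
232 [196 194 193 131  72  52  10  28  43  46  44  41  38  36  22 174 190 193
 196]
236 [194 196 195 194 194 195  88  22  39  45  43  40  38  36  25 148 191 149
 136]
240 [150 170 184 191 196 198 181  35  37  43  42  41  37  34  28  73 136 136
 136]
244 [138 138 137 138 138  95  49  79  32  42  40  36  33  31  50 125 137 136
 135]
```

Bar direction is 99.8°, axis about (0.6345, 0.174), so the knob reads about 0.67 rad and needs a turn of -1.69. For joint-6 range I'll bring the hand round by about +π first.

Emit:
move_arm(moves=[0,0,0.02,0.11,0.034,0.01,0,0.02,0.22,0.034,0.02,-0.005,0.02,0.33,0.034,0.03,-0.0085,0.02,0.44,0.034,0.039,-0.0085,0.02,0.55,0.034,0.039,-0.0085,0.02,0.66,0.034,0.039,-0.0085,0.02,0.77,0.034,0.039,-0.0085,0.02,0.88,0.034,0.039,-0.0085,0.02,0.99,0.034,0.039,-0.0085,0.02,1.1,0.034,0.039,-0.0085,0.02,1.21,0.034,0.039,-0.0085,0.02,1.32,0.034])

```text
clock: 42.7
tcp_pos: [0.6339, 0.1763, 0.2801]
orientation: [0.0, 0.095, 0.995, 0.0]
wrist_force: [0.4, 0.2, 0.0]
finger_gap: 0.034
grip_force: 0.0
```

Emit:
move_arm(moves=[0,0,0,0.11,0.034,0,0,0,0.22,0.034,0,0,0,0.33,0.034,0,0,0,0.44,0.034,0,0,0,0.55,0.034,0,0,0,0.66,0.034,0,0,0,0.77,0.034,0,0,0,0.88,0.034,0,0,0,0.99,0.034,0,0,0,1.1,0.034,0,0,0,1.21,0.034,0,0,0,1.32,0.034])

```text
clock: 43.7
tcp_pos: [0.6339, 0.1764, 0.2801]
orientation: [0.0, -0.535, 0.845, 0.0]
wrist_force: [0.4, 0.4, 0.5]
finger_gap: 0.0337
grip_force: 0.0
```

Emit:
move_arm(moves=[0,0,0,0.11,0.034,0,0,0,0.22,0.034,0,0,0,0.33,0.034,0,0,0,0.44,0.034,0,0,0,0.55,0.034,0,0,0,0.62,0.034,0,0,0,0.62,0.034,0,0,0,0.62,0.034])

```text
clock: 44.37
tcp_pos: [0.6341, 0.1759, 0.28]
orientation: [-0.0, 0.765, -0.644, -0.0]
wrist_force: [-0.6, 0.0, 0.4]
finger_gap: 0.0342
grip_force: 0.0
```

```bash
cat >> h.py <<'E'
def knob():
    s=env.get_state(); q=s["orientation"]; th=2*(np.arctan2(q[2],q[1])-np.pi/4); print("tcp",np.round(s["tcp_pos"],4),"theta",th,"q",s["joint_pos"].round(2),"t",s["clock"],"gap",s["finger_gap"])
    for cn in("wrist","scene","side"):
        w=cam(cn); g=w["pixels"]; c=proj(w,[.6345,.174,.184])[0]; hsv=cv2.cvtColor(g,cv2.COLOR_RGB2HSV)
        roi=np.zeros(g.shape[:2],np.uint8); hull=cv2.convexHull(proj(w,[[.6345+.024*np.cos(a),.174+.024*np.sin(a),.184] for a in np.arange(0,6.3,.2)]).astype(np.int32)); cv2.fillConvexPoly(roi,hull,1)
        m=((hsv[...,2]>175)&(hsv[...,1]<60)&(roi>0)).astype(np.uint8)
        n,l,st,ce=cv2.connectedComponentsWithStats(m)
        if n<2: print(cn,"none",c); continue
        i=1+np.argmax(st[1:,4]); ys,xs=np.nonzero(l==i); P=np.array([ray(w,x,y,.184)[:2] for x,y in zip(xs,ys)])
        d=P.mean(0)-[.6345,.174]; v=cv2.fitLine(P.astype(np.float32),2,0,.01,.01).ravel()[:2]; v*=np.sign(v@d)
        print(cn,"n",len(xs),"center",P.mean(0).round(4),"ang(c) %.1f line %.1f"%(np.degrees(np.arctan2(d[1],d[0])),np.degrees(np.arctan2(v[1],v[0]))))
E
python3 -c "
from h import *
knob()
w=cam('wrist');save(w,'w13')
g=w['pixels'].max(2);print(proj(w,[[.6345,.174,.184],[.63,.198,.184],[.638,.151,.184]]))"
```

```text
tcp [0.6341 0.1759 0.28  ] theta -2.9706936175759373 q [ 0.15  0.49  0.49  1.57  0.   -1.59] t 44.3667 gap 0.03424336692381092
wrist n 175 center [0.6505 0.1855] ang(c) 35.8 line -42.9
scene n 10 center [0.6312 0.1864] ang(c) 104.9 line 99.6
side n 3 center [0.6337 0.1819] ang(c) 95.7 line 101.6
[[314.83128922 196.3861617 ]
 [315.28615009 223.23351412]
 [315.34683126 169.33308372]]
```

Emit:
move_arm(moves=[0,-0.002,-0.03,0,0.034,0,-0.002,-0.06,0,0.034,0,-0.002,-0.09,0,0.034,0,-0.002,-0.11,0,0.034,0,-0.002,-0.125,0,0.034,0,-0.002,-0.135,0,0.034,0,-0.002,-0.14,0,0.034,0,-0.002,-0.14,0,0.034])

```text
clock: 45.23
tcp_pos: [0.6341, 0.1725, 0.1388]
orientation: [0.001, 0.765, -0.644, -0.001]
wrist_force: [-0.3, 0.6, -0.3]
finger_gap: 0.0339
grip_force: 0.0
```

Emit:
move_arm(moves=[0,0,0,0,0,0,0,0,0,0,0,0,0,0,0,0,0,0,0,0,0,0,0,0,0], newtons=30)

```text
clock: 45.65
tcp_pos: [0.6361, 0.1728, 0.1412]
orientation: [-0.001, 0.765, -0.644, 0.001]
wrist_force: [3.8, 0.9, 3.1]
finger_gap: 0.0132
grip_force: 34.3
```

Emit:
move_arm(moves=[0.0015,0,0,-0.08,0,0.0015,0,0,-0.19,0,0.0015,0,0,-0.3,0,0.0015,0,0,-0.41,0,0.0015,0,0,-0.52,0,0.0015,0,0,-0.63,0,0.0015,0,0,-0.74,0,0.0015,0,0,-0.85,0,0.0015,0,0,-0.96,0,0.0015,0,0,-1.07,0,0.0015,0,0,-1.18,0,0.0015,0,0,-1.29,0])

```text
clock: 46.65
tcp_pos: [0.6355, 0.1733, 0.1412]
orientation: [0.0, -0.222, 0.975, 0.001]
wrist_force: [-1.8, 2.0, 5.8]
finger_gap: 0.013
grip_force: 34.8
```

Emit:
move_arm(moves=[0,0,0,-0.1,0,0,0,0,-0.2,0,0,0,0,-0.3,0,0,0,0,-0.37,0,0,0,0,-0.398,0,0,0,0,-0.398,0,0,0,0,-0.398,0])

```text
clock: 47.23
tcp_pos: [0.6355, 0.1736, 0.1412]
orientation: [0.0, -0.027, 1.0, 0.001]
wrist_force: [-2.1, 1.7, 5.3]
finger_gap: 0.0133
grip_force: 34.8
```

The bar now lies along the cabinet's x (hand turn 1.625, as required). I'll release, rise and check.

Emit:
move_arm(moves=[0,0,0,0,0.034,0,0,0,0,0.034,0,0,0,0,0.034,0,0,0,0,0.034,0,0,0.02,0,0.034,0,0,0.05,0,0.034,0,0,0.085,0,0.034,-0.03,0,0.12,0,0.034,-0.06,0,0.14,0,0.034,-0.09,0,0.14,0,0.034,-0.09,0,0.14,0,0.034])

```text
clock: 48.15
tcp_pos: [0.5412, 0.1727, 0.2818]
orientation: [-0.0, -0.028, 1.0, 0.0]
wrist_force: [0.2, 0.3, -0.4]
finger_gap: 0.0337
grip_force: 0.0
```

```bash
python3 - <<'E'
from h import *
knob(); w=cam("wrist"); save(w,"w14"); hsv=cv2.cvtColor(w["pixels"],cv2.COLOR_RGB2HSV)
g=cv2.inRange(hsv,(45,100,60),(80,255,255)); 
for a,ce,bb in blobs(g,5): print("green",a,ray(w,*ce,.1405).round(4),ce)
x,y=np.meshgrid(range(640),range(400)); m=((hsv[...,2]>175)&(hsv[...,1]<60)).astype(np.uint8)
for a,ce,bb in blobs(m,40): 
    if a<600: print(a,ce.round(),bb,ray(w,*ce,.184).round(4))
print(proj(w,[[.6345,.174,.184],[.659,.1753,.184],[.61,.1727,.184]]).round())
sc=cam("scene")
for a,ce,bb in blobs(omask(sc),60): print(a,ce.round(),bb)
E
```

```text
tcp [0.5412 0.1727 0.2818] theta 1.626047883765759 q [0.17 0.29 0.21 1.48 0.   0.11] t 48.15 gap 0.03371221457381227
wrist n 131 center [0.6348 0.1899] ang(c) 88.7 line 136.3
scene n 14 center [0.646  0.1744] ang(c) 2.2 line 1.7
side n 81 center [0.6346 0.1869] ang(c) 89.6 line 179.6
78 [357. 157.] [349 153  25  15] [0.5094 0.2031 0.184 ]
63 [ 48. 267.] [ 26 258  44  18] [ 0.625  -0.0684  0.184 ]
570 [ 28. 285.] [  0 266  54  43] [ 0.6457 -0.0907  0.184 ]
116 [362. 363.] [360 349   6  30] [0.7205 0.2288 0.184 ]
208 [419. 387.] [413 375  18  20] [0.7484 0.2913 0.184 ]
[[313. 288.]
 [313. 310.]
 [313. 265.]]
379 [217. 197.] [205 188  25  20]
166 [185. 243.] [176 231  18  25]
67 [204. 262.] [201 255   7  14]
```

Emit:
move_arm(moves=[0.035,0,0,0,0.085,0.07,0,0,0,0.085,0.1,0,0,0,0.085,0.11,0,0,0,0.085,0.11,0,0,0,0.085,0.11,0,0,0,0.085])

```text
clock: 48.9
tcp_pos: [0.6569, 0.1722, 0.2774]
orientation: [-0.001, -0.027, 1.0, -0.0]
wrist_force: [-0.9, -0.6, 0.1]
finger_gap: 0.0848
grip_force: 0.0
```

```bash
python3 - <<'E'
from h import *
w=cam("wrist"); save(w,"w15"); hsv=cv2.cvtColor(w["pixels"],cv2.COLOR_RGB2HSV)
c=proj(w,[.6345,.174,.184])[0]; print("axis px",c)
g=cv2.inRange(hsv,(45,80,50),(85,255,255)); 
for a,ce,bb in blobs(g,5): print("green",a,ray(w,*ce,.1405).round(4),ce)
m=((hsv[...,2]>185)&(hsv[...,1]<60)).astype(np.uint8); n,l,st,ce=cv2.connectedComponentsWithStats(m)
for i in range(1,n):
    if 30<st[i,4]<600 and np.hypot(*(ce[i]-c))<60:
        ys,xs=np.nonzero(l==i);P=np.array([ray(w,x,y,.184)[:2] for x,y in zip(xs,ys)]); v=cv2.fitLine(P.astype(np.float32),2,0,.01,.01).ravel()[:2]
        print(st[i],ce[i],P.mean(0),np.degrees(np.arctan(v[1]/v[0])), P.min(0),P.max(0))
sc=cam("scene"); hsv=cv2.cvtColor(sc["pixels"],cv2.COLOR_RGB2HSV)
f=lambda p:proj(sc,p).round()
print("handle home px",f([[.5195,.2,.105],[.517,.315,.105]]))
E
```

```text
axis px [320.3730386 173.2580566]
green 49 [0.6805 0.1748 0.1405] [317.89795918 208.63265306]
[303 125  14  12  71] [310.21126761 130.33802817] [0.60063702 0.16410191] 52.72644 [0.59652823 0.15839355] [0.60495958 0.1688511 ]
[288 133  15  14 103] [294.51456311 139.63106796] [0.60847643 0.15206608] -21.488533 [0.60326235 0.14691834] [0.61349375 0.15800773]
[284 142  10  13  62] [288.27419355 147.75806452] [0.61513281 0.14731485] 38.209957 [0.61063558 0.1438685 ] [0.61999512 0.15111993]
[279 157  12  18  68] [283.58823529 164.97058824] [0.62923343 0.14388929] 35.62229 [0.62283536 0.14014628] [0.63642677 0.14926735]
[316 177   6  14  60] [318.73333333 182.23333333] [0.64213014 0.17308422] 0.3544945 [0.63760318 0.17060251] [0.64883912 0.17513363]
handle home px [[421. 229.]
 [474. 242.]]
```

```bash
python3 - <<'E'
from h import *
for k in range(2):
    w=cam("wrist"); g=w["pixels"].max(2)
    if k==0:
        for r in range(168,216,3): print(r,g[r,304:334:2])
    cl=[]
    for r in range(172,196):
        row=g[r,308:328].astype(float); wt=np.clip(row-110,0,None)
        if wt.sum()>150: cl.append((r,(wt*np.arange(308,328)).sum()/wt.sum()))
    P=np.array([ray(w,u,r,.184)[:2] for r,u in cl]); v=np.polyfit(P[:,0],P[:,1],1); print(len(P),P[0],P[-1],"deg",np.degrees(np.arctan(v[0])))
    # bar edges (black bar vs skirt?) red-channel
s=env.get_state(); print(s["tcp_pos"])
# angle of the tick / cabinet axis in this same view: cabinet front edge
E
```

```text
168 [38 38 38 26 36 41 39 36 37 35 28 16 16 16 19]
171 [38 38 37 26 34 40 38 37 35 33 26 16 16 17 30]
174 [38 38 39 25 34 41 38 35 35 32 27 15 15 16 30]
177 [ 37  38  37  26  33  52 147 150 149  67  24  17  16  15  18]
180 [ 36  36  37  27  33  62 193 199 199  89  24  15  14  16  12]
183 [ 15  15  16  18  32  62 192 199 200  89  24  14  13  17  15]
186 [ 15  16  12  16  31  49 187 200 159  45  14  11  17  17  16]
189 [ 27  16  15  17  32  49 186 135 126  45  13  13  14  14  36]
192 [109 105  66  22  12  19 122 123 123  45  13  15  65 110 109]
195 [107 109 107  66  14  21 123 122 123  34  10  55 108 105 108]
198 [104 105 109  67  12  38 189 197 125  32  11  69 112 107 107]
201 [ 76  92 104 106  37  19 111 134 122  31  31 105 105  94  69]
204 [122 122 122 121 121 123 101  83 111  93 111 123  90  68  68]
207 [122 123 122 122 122 122 151 158 126 121 121 122 121 121  90]
210 [122 121 122 121 120 120 149 156 126 120 121 121 121 120 120]
213 [120 120 120 120 121 120 149 156 126 120 120 119 119 120 120]
15 [0.6371626  0.17264058] [0.64921301 0.17252183] deg -1.2674797115259833
12 [0.63718273 0.1726462 ] [0.64662646 0.17290878] deg 0.7339587226724942
[0.65539159 0.17272883 0.28020082]
```

The pointer stripe (column ~318.5) lines up with the green mark (column 318) and the axis. The drawer is flush, the dry model is in the pan, and the robot touches nothing, so I'm handing in.

```bash
python3 -c "
from workcell import env
print(env.hand_in())"
```

```text
the job is handed in; nothing more can be done
None
```

The job is handed in, with no verdict returned: three wet models (4.0, 4.1 and 4.05 N) are in the closed drawer, the one dry model (2.6 N) is in the pan, and the thermostat was then set to 50, its pointer within about 2–3° of the green mark in the camera views.

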